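# Screw down the desk carousel and hang the loose tools on it

## Task

First tighten the three slack hand screws on the front, left and right legs of the tool carousel fully clockwise to their stops (the rear one is tight). Then hang every tool that lies loose on the desk (magnifying glass, dusting brush, letter opener, cupboard key on its tag: whichever are there) by its loop, each on a bare hook of its own: turn the rack (it has a knob on top) until a bare hook faces the front, hang a tool on it there, let it hang freely, and turn on to the next bare hook. Do not knock the vase over.

Things in the scene. Friction and masses are not known exactly. Their poses are not given: they have to be found in the camera images.
- stand: fixed cross-shaped steel foot of the desk carousel: four legs 10 mm thick reaching 190 mm from the central column. Origin on the column's axis at desk level; -x is the carousel's FRONT (towards the robot within 0.2 rad), +y its left, -y its right leg. On each leg, 170 mm from the axis, a captive round black 6-lobed hand screw, 40 across, 16 to 48 above the desk; the rear one is already tight.
- rack (a joint): turn of the rack on the column, rad, growing counterclockwise from above, no stop; friction 0.1 N m, stays where left. At 0 hook_b points to the front. Six steel hooks every 60 degrees, a to f counterclockwise from above. d, e, f already carry tools, which swing and reach down to 35 mm above the desk; at the start a, b, c are all over 50 degrees from the front.
- rack_grip (a point): point on the rack's axis, 282 mm above the desk, at which to grip the round wooden turning knob on top (48 across, 262 to 296 above the desk)
- hook_a (a point): hook a of the rack, bare at the start: centre of the 8 mm wire at the lowest point of the hook, 225 mm above the desk, 70 from the rack's axis. From there the wire goes outward and up to its end, 255 above the desk and 84 from the axis (rounded, radius 4); 10 mm inward it rises steeply to 247 and runs to the hub.
- hook_b (a point): hook b of the rack, bare at the start: centre of the 8 mm wire at the lowest point of the hook, 225 mm above the desk, 70 from the rack's axis. From there the wire goes outward and up to its end, 255 above the desk and 84 from the axis (rounded, radius 4); 10 mm inward it rises steeply to 247 and runs to the hub.
- hook_c (a point): hook c of the rack, bare at the start: centre of the 8 mm wire at the lowest point of the hook, 225 mm above the desk, 70 from the rack's axis. From there the wire goes outward and up to its end, 255 above the desk and 84 from the axis (rounded, radius 4); 10 mm inward it rises steeply to 247 and runs to the hub.
- screw_front (a joint): turn of the hand screw on the front (-x) leg, rad, growing clockwise seen from above (tightening); end stop = tight at 2.4; starts between 0.8 and 1.7; friction about 0.08 N m. A white mark on its top points at the column when tight.
- screw_front_grip (a point): point on the axis of that screw, 34 above the desk, at which to grip it from above across its 40 mm
- screw_left (a joint): turn of the hand screw on the left (+y) leg, rad, growing clockwise seen from above (tightening); end stop = tight at 2.4; starts between 0.8 and 1.7; friction about 0.08 N m. A white mark on its top points at the column when tight.
- screw_left_grip (a point): point on the axis of that screw, 34 above the desk, at which to grip it from above across its 40 mm
- screw_right (a joint): turn of the hand screw on the right (-y) leg, rad, growing clockwise seen from above (tightening); end stop = tight at 2.4; starts between 0.8 and 1.7; friction about 0.08 N m. A white mark on its top points at the column when tight.
- screw_right_grip (a point): point on the axis of that screw, 34 above the desk, at which to grip it from above across its 40 mm
- magnifier: magnifying glass: dark wooden handle 20 wide, steel-framed round lens 66 mm across at the far end; 206 mm long, about 130 g. Flat, same on both faces, 16 thick; balance point within 30 mm of the origin, the grip point: mid-thickness of the straight handle (8 above the desk when lying); +x runs along the tool to its hanging loop, z through its thickness. May be absent.
- magnifier_loop (a point): centre of the magnifier's steel hanging loop, 85 mm from the grip point along +x, at mid-thickness; loop 43 across, opening 26 across, wire 7 thick, in the plane of the flat tool
- brush: book-dusting brush: pale wooden handle 22 wide, flat grey bristle head 46 wide at the far end; 199 mm long, about 100 g. Flat, same on both faces, 16 thick; balance point within 30 mm of the origin, the grip point: mid-thickness of the straight handle (8 above the desk when lying); +x runs along the tool to its hanging loop, z through its thickness. May be absent.
- brush_loop (a point): centre of the brush's steel hanging loop, 85 mm from the grip point along +x, at mid-thickness; loop 43 across, opening 26 across, wire 7 thick, in the plane of the flat tool
- opener: letter opener: wooden handle 20 wide, short flat steel blade 18 wide at the far end; 206 mm long, about 100 g. Flat, same on both faces, 16 thick; balance point within 30 mm of the origin, the grip point: mid-thickness of the straight handle (8 above the desk when lying); +x runs along the tool to its hanging loop, z through its thickness. May be absent.
- opener_loop (a point): centre of the opener's steel hanging loop, 85 mm from the grip point along +x, at mid-thickness; loop 43 across, opening 26 across, wire 7 thick, in the plane of the flat tool
- keytag: cupboard key on a wooden tag: tag 92 long and 34 wide, thin brass key shank beyond it; 183 mm long, about 110 g. Flat, same on both faces, 16 thick; balance point within 30 mm of the origin, the grip point: mid-thickness of the straight handle (8 above the desk when lying); +x runs along the tool to its hanging loop, z through its thickness. May be absent.
- keytag_loop (a point): centre of the keytag's steel hanging loop, 85 mm from the grip point along +x, at mid-thickness; loop 43 across, opening 26 across, wire 7 thick, in the plane of the flat tool
- vase: black round vase with a sprig, 110 across, 115 tall (213 with the sprig), loose on the desk at the left; origin at the centre of its foot; a bystander
There are look-alikes about, which are no part of the job. What is shaped like the keytag but pink is not meant.

How it is judged:
On the way, in this order (a step that is already met when the one before it is completed fails the run):
1. the front, left and right hand screws are all tight (value of joint each of screw_front, screw_left, screw_right above 2.28 rad), for 0.2 s.
2. a first loose tool hangs on a bare hook ((((distance between magnifier_loop and hook_a below 0.024 m or distance between magnifier_loop and hook_b below 0.024 m or distance between magnifier_loop and hook_c below 0.024 m) and angle between magnifier's own x axis and vertical below 0.4 rad) or ((distance between brush_loop and hook_a below 0.024 m or distance between brush_loop and hook_b below 0.024 m or distance between brush_loop and hook_c below 0.024 m) and angle between brush's own x axis and vertical below 0.4 rad) or ((distance between opener_loop and hook_a below 0.024 m or distance between opener_loop and hook_b below 0.024 m or distance between opener_loop and hook_c below 0.024 m) and angle between opener's own x axis and vertical below 0.4 rad) or ((distance between keytag_loop and hook_a below 0.024 m or distance between keytag_loop and hook_b below 0.024 m or distance between keytag_loop and hook_c below 0.024 m) and angle between keytag's own x axis and vertical below 0.4 rad))), for 0.2 s.
At the end, for the whole second after the job is handed in: All three hand screws are within 0.12 rad of their stops; every loose tool that is present hangs by its loop on hook a, b or c (loop centre within 24 mm of the bottom of the hook, tool within 0.4 rad of vertical), each on a hook of its own, released and at most swinging gently (below 0.2 m/s) (all of step 1 and (distance between magnifier_loop and hook_a below 0.024 m or distance between magnifier_loop and hook_b below 0.024 m or distance between magnifier_loop and hook_c below 0.024 m) and angle between each of magnifier, brush, opener, keytag's own x axis and vertical below 0.4 rad and linear speed of each of magnifier, brush, opener, keytag below 0.2 m/s and (distance between brush_loop and hook_a below 0.024 m or distance between brush_loop and hook_b below 0.024 m or distance between brush_loop and hook_c below 0.024 m) and (distance between opener_loop and hook_a below 0.024 m or distance between opener_loop and hook_b below 0.024 m or distance between opener_loop and hook_c below 0.024 m) and (distance between keytag_loop and hook_a below 0.024 m or distance between keytag_loop and hook_b below 0.024 m or distance between keytag_loop and hook_c below 0.024 m) and distance between magnifier_loop and brush_loop above 0.045 m and distance between each of magnifier_loop, brush_loop and opener_loop above 0.045 m and distance between each of magnifier_loop, brush_loop, opener_loop and keytag_loop above 0.045 m); the robot touches nothing.
It fails at once if a tool is put on a hook that is turned more than about 50 degrees away from the front ((x of hook_a in the frame of stand above -0.045 m and ((distance between magnifier_loop and hook_a below 0.03 m and contact force between the fingers and magnifier above 3 N) or (distance between brush_loop and hook_a below 0.03 m and contact force between the fingers and brush above 3 N) or (distance between opener_loop and hook_a below 0.03 m and contact force between the fingers and opener above 3 N) or (distance between keytag_loop and hook_a below 0.03 m and contact force between the fingers and keytag above 3 N))) or (x of hook_b in the frame of stand above -0.045 m and ((distance between magnifier_loop and hook_b below 0.03 m and contact force between the fingers and magnifier above 3 N) or (distance between brush_loop and hook_b below 0.03 m and contact force between the fingers and brush above 3 N) or (distance between opener_loop and hook_b below 0.03 m and contact force between the fingers and opener above 3 N) or (distance between keytag_loop and hook_b below 0.03 m and contact force between the fingers and keytag above 3 N))) or (x of hook_c in the frame of stand above -0.045 m and ((distance between magnifier_loop and hook_c below 0.03 m and contact force between the fingers and magnifier above 3 N) or (distance between brush_loop and hook_c below 0.03 m and contact force between the fingers and brush above 3 N) or (distance between opener_loop and hook_c below 0.03 m and contact force between the fingers and opener above 3 N) or (distance between keytag_loop and hook_c below 0.03 m and contact force between the fingers and keytag above 3 N)))).
It fails at once if the vase is knocked over (angle between vase's own z axis and vertical above 0.6 rad).
Of magnifier, brush, opener, keytag only 2 to 3 are there at a start; the rules pass over those that are not, and their reading is None.
At some moment in a run one of magnifier, brush, opener, keytag may be knocked a few centimetres aside while the robot is not near it.
Once in a run the grip may slacken for a moment while it holds something.
It also fails if it takes over 210 s, if anything falls off the work surface, if the arm or the gripper's body presses on something with over 40 N, if the wrist force passes 120 N, or if a joint passes its speed limit or range.

## Robot

A 6-joint arm with a two-finger parallel gripper is mounted at the origin on the work surface. World frame = base frame: x ahead of the robot, y to its left, z up, the work surface at z = 0. Lengths are in m, angles in rad, forces in N, time in s.
With the tool pointing down it reaches from about 0.425 to 0.95 m from the base axis. Payload 14.7 kg.
Tool frame: the origin (TCP) lies at the very end of the fingers, on their centre line; the grasp point (between the pads) lies 19 mm behind it; z points along the fingers, y is the direction in which the jaws open and shut (so a half turn about z gives the same grasp; the last joint's range is limited). The gripper opens to 85 mm and grips with 20 to 120 N. Pads are 22 mm wide; open, the fingers measure 114 mm over their backs; the gripper's body (76 mm by 85 mm) begins 54 mm behind the grasp point. The pads swing forward as they close: fully open they stand 13 mm farther back than shut.
Start: joints at [1.115, 0.48, 1.596, -0, 1.065, -0.047], TCP at [0.258, 0.596, 0.231] pointing down, gripper open.
Joint ranges: [-2.75, 2.75], [-0.82, 2.05], [0.23, 2.67], [-1.56, 4.7], [0.09, 2.69], [-2.92, 2.92]. Speed limits (rad/s): [1.89, 1.89, 2.39, 3.01, 3.01, 3.01].

## Interface

Orientations are given as a rotation vector (axis times angle).
In Python, from workcell import arm gives the robot as it stands. The module is installed in compiled form; this text tells all that it offers.
- The arm moves only by the tool arm_command, never from a script. Its argument "series" is a list that holds one entry, the list of rows, each a list of 7 numbers: the shift along the world's x, y, z in mm, then the turn, a rotation vector about the world's x, y, z in degrees, then the finger opening in mm, from 0 to 85.4. In form: [[[x, y, z, ax, ay, az, claw], ...]]. A call has 1 to 10 rows; each row shifts and turns the commanded pose from where the row before left it; what a row does not reach is not made up. A row lasts 1/10 s, in which the tool goes at most 50 mm and 8.59 degrees, less where a joint would pass 70% of its speed; a pose out of reach is approached as far as the arm can. A call with a gripper value outside its range is refused whole. The fingers move at their own pace and stop on an object; the grip force is fixed at half the most. Time passes only in rows, so rows that do not move let the fingers close. It gives the time, the measured TCP pose, the force and the opening at its end, in the units of the state.
- arm.get_state(): the state, without advancing time (a new reading comes with each control period).
- arm.camera(name): name is "scene" or "side" or "wrist"; returns a dict with "img" (480x640x3 uint8, red, green, blue), "z_map" (480x640 float32, m along the optical axis (not along the pixel's ray), 0 where there is no reading), "camera_matrix" (3x3 intrinsics, pixels), "rvec" (rotation vector, rad) and "tvec" (3), from world to camera coordinates, as OpenCV has them. Camera axes: x right, y down, z forward; pixel columns grow to the right and rows downward; lengths in m; the calibration is good to about 2 mm. A picture is of the moment at which its call begins.
- arm.hand_in(): hands the job in, once; it reports no verdict.
The state is a dict: "time": time; "joints": joint angles; "dq": joint speeds; "joint_efforts": joint torques, N m; "eef_pos": TCP position; "tcp_rot": TCP orientation; "force": force on the tool from outside, world axes, zero at the start; "moment": the same for the moment, N m; "width": opening from 0.0 (shut) to 1.0 (fully open).
Only numpy, scipy, OpenCV 4.12 (cv2) and the standard library are available. Lean on these libraries where they do the work, as an engineer would, in place of code of your own. Each camera call takes 0.05 s, during which the arm holds its last target. There are 200 camera calls.

## Working session

There is one attempt and no reset: what is moved stays moved. The work goes in short steps, Python scripts to look and compute and a tool call to move; the robot and the scene stay as the last step left them, time stands still between calls to the robot, and variables do not carry over. Pictures are saved under pics/ and viewed, about 12 in all and at most 16, crops included, and the job is handed in when it is done.

Besides the shell and the picture viewer there is one more tool, called after ">>>" in YAML: its name, and indented under it one key for each argument. arm_command: Moves the arm, as the interface text tells. Its arguments: {"type":"object","properties":{"series":{"type":"array","items":{"type":"array","items":{"type":"array","items":{"type":"number"}}}}},"required":["series"]}

```bash
mkdir -p pics; cat > h.py <<'E'
import numpy as np,cv2,pickle
from workcell import arm
def cam(n,save=None):
    c=arm.camera(n); R,_=cv2.Rodrigues(np.array(c["rvec"],float)); c["R"]=R; c["t"]=np.array(c["tvec"],float).reshape(3); c["K"]=np.array(c["camera_matrix"])
    if save: cv2.imwrite("pics/%s.png"%save,c["img"][:,:,::-1])
    return c
def ray(c,uv):
    d=c["R"].T@(np.linalg.inv(c["K"])@np.array([uv[0],uv[1],1.])); return -c["R"].T@c["t"],d
def onz(c,uv,z):
    o,d=ray(c,uv); return o+d*(z-o[2])/d[2]
def dep(c,uv):
    u,v=int(round(uv[0])),int(round(uv[1])); o,d=ray(c,uv); return o+d*float(c["z_map"][v,u])
def cloud(c):
    v,u=np.mgrid[:480,:640]; p=np.stack([u,v,np.ones_like(u)],-1)@np.linalg.inv(c["K"]).T*c["z_map"][...,None]
    return (p-c["t"])@c["R"]
def proj(c,P):
    q=c["K"]@(c["R"]@np.array(P,float)+c["t"]); return q[:2]/q[2]
E
python3 - <<'E'
from h import *
print(arm.get_state())
for n in("scene","side","wrist"):
    c=cam(n,n+"0"); print(n,-c["R"].T@c["t"],c["R"][2],c["K"][0,0])
E
```

```text
{'time': 0.0, 'joints': array([ 1.11540619e+00,  4.80843854e-01,  1.59687598e+00, -1.99898010e-05,
        1.06509807e+00, -4.65981422e-02]), 'dq': array([0.00120888, 0.00118077, 0.00137445, 0.00145557, 0.00073203,
       0.00011095]), 'joint_efforts': array([ 2.02665142e-03, -9.50655770e+01, -4.30197322e+01, -3.39537610e-05,
        1.21958106e-02, -3.93267430e-05]), 'eef_pos': array([0.25817828, 0.59607349, 0.23066381]), 'tcp_rot': array([-6.37593825e-01, -3.07591766e+00,  1.87095125e-03]), 'force': array([ 0.41161477,  0.5028651 , -0.16645587]), 'moment': array([ 0.00096265, -0.03346687,  0.0250067 ]), 'width': 0.9998962740602806}
scene [1.26776711 0.77799223 1.08753158] [-0.58940792 -0.51741678 -0.62038551] 515.5177677607277
side [-0.06260629 -0.58183282  1.15257524] [ 0.40532032  0.50904436 -0.75933476] 504.30286349044115
wrist [0.18940786 0.62612612 0.37318183] [ 0.26715167 -0.11799779 -0.9564029 ] 401.920994492718
```

View pics/scene0.png

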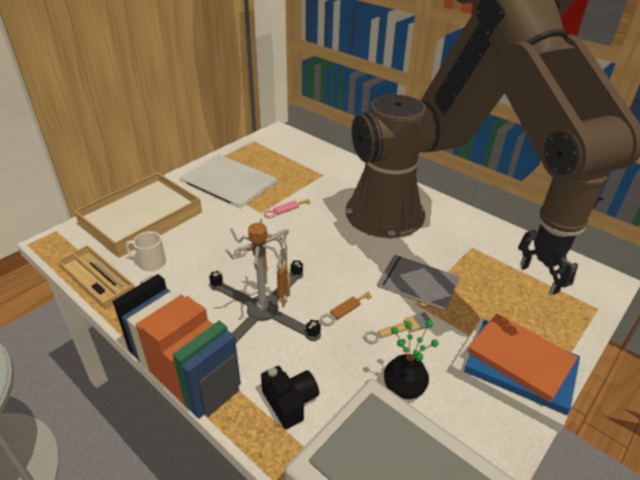

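View pics/side0.png

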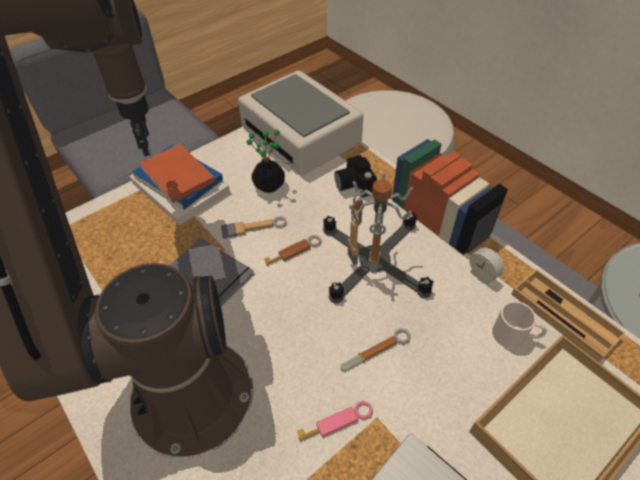

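The scene view shows the carousel at about (262,300), the keytag at (345,308), and the brush at (395,330) near the vase (405,375). The side view shows the brush (255,228), keytag (295,248), opener (377,350) and the pink decoy (338,420). Next I measure them.

```bash
python3 - <<'E'
from h import *
S=cam("side");C=cam("scene");pickle.dump((S,C),open("c0.pkl","wb"))
f=lambda a:np.round(np.array(a)*1000).astype(int)
def two(a,b):
    o1,d1=ray(S,a);o2,d2=ray(C,b);A=np.c_[d1,-d2];s=np.linalg.lstsq(A,o2-o1,rcond=None)[0]
    p,q=o1+d1*s[0],o2+d2*s[1];return f((p+q)/2),f(np.linalg.norm(p-q))
print("knob",two((382,190),(258,233)))
for n,uv in dict(scrA=(330,224),scrB=(410,220),scrC=(337,291),scrD=(425,286)).items(): print(n,f(onz(S,uv,.048)),f(dep(S,uv)))
for n,uv in dict(brloop=(280,222),brmid=(258,226),brhead=(229,230),kloop=(315,242),kmid=(295,249),kend=(267,262),oloop=(402,337),omid=(378,349),oend=(346,366)).items(): print(n,f(onz(S,uv,.008)),f(dep(S,uv)))
for n,uv in dict(brloop=(371,337),kloop=(327,320),kmid=(345,308),kend=(367,295)).items(): print(n,f(onz(C,uv,.008)),f(dep(C,uv)))
print("vase",f(onz(S,(268,178),.06)))
x=cv2.resize(S["img"][170:310,220:440],None,fx=3.6,fy=3.6,interpolation=cv2.INTER_CUBIC)
cv2.imwrite("pics/s1.png",x[:,:,::-1])
E
```

```text
knob (array([610,  15, 277]), np.int64(4))
scrA [573 167  48] [574 168  46]
scrB [763  27  48] [762  26  49]
scrC [435 -25  48] [437 -23  44]
scrD [ 623 -162   48] [ 620 -164   52]
brloop [485 299   8] [490 307  -3]
brmid [424 329   8] [421 323  16]
brhead [348 372   8] [346 367  15]
kloop [517 168   8] [522 175  -3]
kmid [455 185   8] [451 179  17]
kend [365 199   8] [362 194  15]
oloop [ 488 -216    8] [ 492 -213   -1]
omid [ 418 -202    8] [ 416 -203   14]
oend [ 327 -184    8] [ 327 -184    8]
brloop [488 305   8] [483 303   1]
kloop [523 180   8] [517 176   0]
kmid [454 189   8] [459 192  14]
kend [372 204   8] [370 203   6]
vase [542 433  60]
```

View pics/s1.png

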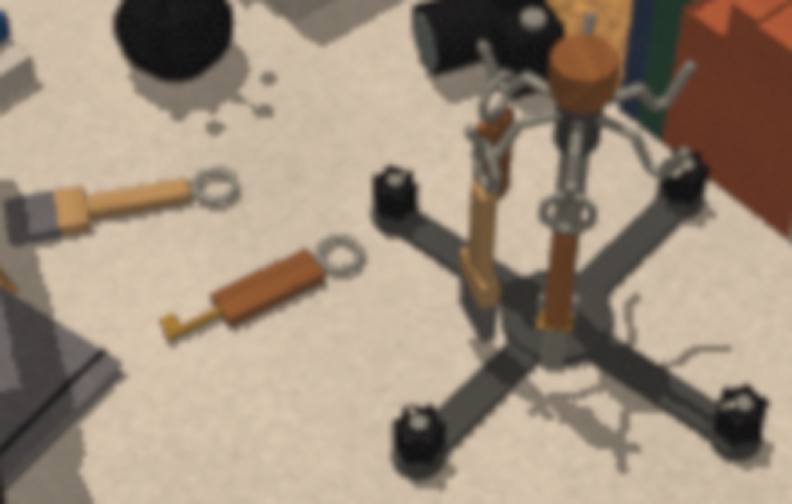

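The crop shows the bare hooks, with the front screw at crop (418,440), left (395,195), right (740,415). The stand axis is near (600,0) with yaw of about 0.15. I move the wrist camera above the carousel.

>>> arm_command:
  series:
    - [[0,0,45,0,0,0,85],[0,0,45,0,0,0,85],[10,-20,45,0,0,0,85],[14,-32,34,0,0,2,85],[14,-35,0,0,0,3,85],[14,-35,0,0,0,3,85],[14,-35,0,0,0,3,85],[14,-35,0,0,0,3,85],[14,-35,0,0,0,3,85],[14,-35,0,0,0,3,85]]

```text
time: 1.25
eef_pos: [0.3665, 0.3331, 0.4001]
tcp_rot: [0.09, 3.14, 0.0]
force: [1.1, 1.1, -0.6]
width: 0.996
```

>>> arm_command:
  series:
    - [[16,-35,0,0,0,3,85],[16,-35,0,0,0,3,85],[16,-35,0,0,0,0,85],[16,-35,0,0,0,0,85],[16,-35,0,0,0,0,85],[16,-35,0,0,0,0,85],[16,-35,0,0,0,0,85],[16,-35,0,0,0,0,85],[16,-35,0,0,0,0,85],[10,-19,0,0,0,0,85]]

```text
time: 2.25
eef_pos: [0.521, -0.002, 0.4]
tcp_rot: [-0.068, 3.141, -0.001]
force: [0.8, 1.0, 0.2]
width: 0.996
```

```bash
python3 - <<'E'
from h import *
s=arm.get_state();print(s["joints"],s["eef_pos"],s["tcp_rot"])
W=cam("wrist","w1");pickle.dump(W,open("w1.pkl","wb"))
E
```

```text
[-6.16702201e-02  1.59699002e-01  1.64609025e+00 -4.90361824e-04
  1.33565734e+00 -1.67584229e+00] [ 0.52101458 -0.00199176  0.39999168] [-6.83061737e-02  3.14074402e+00 -7.65551927e-04]
```

View pics/w1.png

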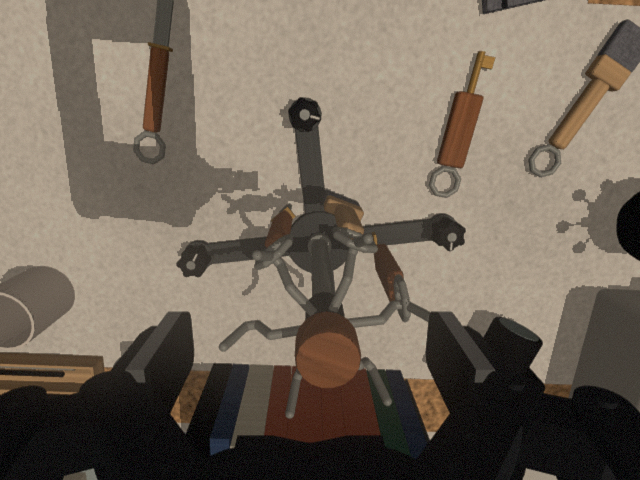

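The top view shows everything. The front screw is at (305,114), left (452,232), right (193,262), and the knob at (327,345). The bare hook tips are at (222,347), (291,414) and (388,402). The opener loop is at (150,147), keytag loop (444,181), brush loop (544,160). Next I zoom on the screw marks and calculate.

```bash
cat > m1.py <<'E'
from h import *
W=pickle.load(open("w1.pkl","rb"));f=lambda a:np.round(np.array(a)*1000,0)
im=W["img"]
hsv=cv2.cvtColor(im,cv2.COLOR_RGB2HSV)
P={}
tiles=[]
for n,(u,v) in dict(front=(305,114),left=(450,232),right=(193,261)).items():
    t=im[v-25:v+25,u-25:u+25]; tiles.append(cv2.resize(t,(260,260),interpolation=cv2.INTER_CUBIC))
    dark=(t.max(2)<55).astype(np.uint8); dark=cv2.morphologyEx(dark,cv2.MORPH_CLOSE,np.ones((5,5)))
    cl=cloud(W)[v-25:v+25,u-25:u+25]; top=(cl[...,2]>.040)&(cl[...,2]<.06)
    ys,xs=np.nonzero(top);c,r=cv2.minEnclosingCircle(np.c_[xs,ys].astype(np.float32))
    p=onz(W,(u-25+c[0],v-25+c[1]),.048); zt=np.median(cl[top][:,2]); P[n]=p
    m=top&(t.min(2)>120); my,mx=np.nonzero(m); q=np.array([onz(W,(u-25+a,v-25+b),.048) for a,b in zip(mx,my)])
    print(n,f(p),"r",r,"ztop",f(zt),"mark n",len(q),f(q.mean(0)) if len(q) else "", "far", f(q[np.argmax(np.linalg.norm(q-p,axis=1))]) if len(q) else "")
cv2.imwrite("pics/marks.png",np.hstack(tiles)[:,:,::-1])
cl=cloud(W)
k=(cl[...,2]>.285)&(cl[...,2]<.31);k[:300]=0;k[:,:280]=0;k[:,375:]=0
print("knob top",f(np.median(cl[k],0)),f((cl[k].min(0)+cl[k].max(0))/2))
# tools
for n,lo in dict(op=(150,147),key=(444,181),br=(544,160)).items():
    g=im[lo[1]-22:lo[1]+22,lo[0]-22:lo[0]+22]
    print(n,"loop",f(onz(W,lo,.008)),f(dep(W,lo)))
for n,(a,b) in dict(op=((155,78),(150,147)),key=((460,131),(444,181)),br=((582,112),(544,160))).items(): print(n,f(onz(W,a,.016)),f(onz(W,b,.008)))
for n,uv in dict(tipA=(223,347),tipB=(291,414),tipC=(388,402),tipD=(404,303)).items(): print(n,f(onz(W,uv,.255)),f(dep(W,uv)))
E
python3 m1.py
```

```text
front [441. -12.  48.] r 17.720144271850586 ztop 48.0 mark n 12 [443.   0.  48.] far [444.   4.  48.]
left [581. 181.  48.] r 16.101341247558594 ztop 47.0 mark n 8 [595. 183.  48.] far [599. 184.  48.]
right [ 633. -152.   48.] r 15.53232479095459 ztop 47.0 mark n 8 [ 625. -148.   48.] far [ 621. -146.   48.]
knob top [604.  14. 295.] [608.  15. 292.]
op loop [ 490. -211.    8.] [ 490. -214.    0.]
key loop [517. 176.   8.] [518. 179.  -1.]
br loop [484. 303.   8.] [485. 309.  -2.]
op [ 406. -196.   16.] [ 490. -211.    8.]
key [452. 185.  16.] [517. 176.   8.]
br [423. 333.  16.] [484. 303.   8.]
tipA [626. -68. 255.] [624. -67. 258.]
tipB [689. -11. 255.] [687. -11. 257.]
tipC [673.  71. 255.] [671.  70. 258.]
tipD [581.  75. 255.] [591.  81. 233.]
```

View pics/marks.png

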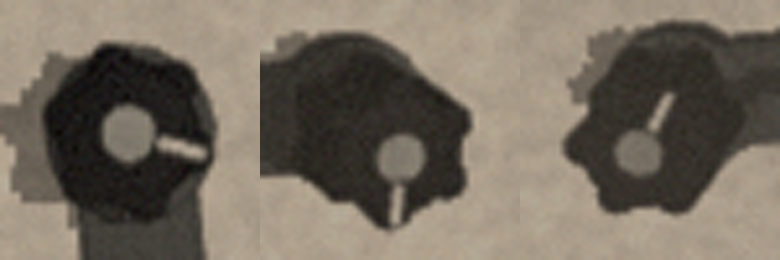

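```bash
python3 - <<'E'
from h import *
W=pickle.load(open("w1.pkl","rb"));f=lambda a:np.round(np.array(a)*1000,0)
T=dict(front=((280,89),(128,133),(207,154),0),left=((425,207),(402-260,157),(397-260,227),0),right=((168,236),(638-520,153),(671-520,95),0))
C={};M={}
for n,(o,c,m,_) in T.items():
    g=lambda p:onz(W,(o[0]+(p[0]+.5)/5.2-.5,o[1]+(p[1]+.5)/5.2-.5),.048)[:2]
    C[n],M[n]=g(c),g(m)
cc=(C["left"]+C["right"])/2; d=C["left"]-C["right"]; yaw=np.arctan2(-d[0],d[1])
ax2=C["front"]+.17*np.array([np.cos(yaw),np.sin(yaw)])
print("axis LR",f(cc),"axis from front",f(ax2),"yaw",yaw,np.linalg.norm(d))
A=(cc+ax2)/2
for n in C:
    a=np.arctan2(*(M[n]-C[n])[::-1]);b=np.arctan2(*(A-C[n])[::-1])
    print(n,f(C[n]),"mark az",np.degrees(a),"col az",np.degrees(b),"need cw deg",np.degrees((a-b)%(2*np.pi)))
E
```

```text
axis LR [609.  15.] axis from front [609.  15.] yaw 0.1564840295556593 0.3407322393332848
front [441. -12.] mark az 78.2219130365646 col az 8.972190862345846 need cw deg 69.24972217421875
left [582. 183.] mark az 4.4494812067901535 col az -81.05555464881562 need cw deg 85.50503585560577
right [ 635. -154.] mark az 150.60895258574106 col az 98.98730827520654 need cw deg 51.621644310534535
```

>>> arm_command:
  series:
    - [[-40,-5,0,0,0,7.75,85],[-40,-5,-10,0,0,7.75,85],[0,0,-45,0,0,0,85],[0,0,-45,0,0,0,85],[0,0,-45,0,0,0,85],[0,0,-45,0,0,0,85],[0,0,-45,0,0,0,85],[0,0,-45,0,0,0,85],[0,0,-40,0,0,0,85],[0,0,-20,0,0,0,85]]

```text
time: 3.3
eef_pos: [0.4387, -0.0092, 0.0574]
tcp_rot: [0.493, -3.1, -0.001]
force: [1.1, 0.7, -0.4]
width: 0.994
```

```bash
python3 - <<'E'
from h import *
s=arm.get_state();print(s["joints"],s["eef_pos"],s["tcp_rot"],s["force"])
W=cam("wrist","w2")
x,y=proj(W,(.441,-.012,.048));print(x,y)
E
```

```text
[-8.99921553e-02  4.86135502e-01  2.21521216e+00  4.12023234e-05
  4.43416766e-01 -1.97638365e+00] [ 0.43871817 -0.00915841  0.05741294] [ 4.93140699e-01 -3.09953731e+00 -1.24755466e-03] [ 1.14162781  0.7025312  -0.36040821]
300.6985236486623 310.3882727613036
```

View pics/w2.png

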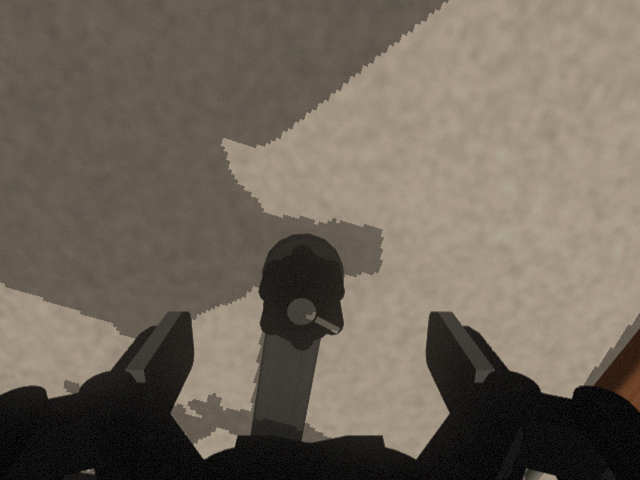

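>>> arm_command:
  series:
    - [[2,-3,-20,0,0,0,85],[0,0,-20,0,0,0,85],[0,0,-2,0,0,0,85],[0,0,0,0,0,0,35],[0,0,0,0,0,0,20],[0,0,0,0,0,0,20],[0,0,0,0,0,0,20],[0,0,0,0,0,0,20],[0,0,0,0,0,0,20],[0,0,0,0,0,0,20]]

```text
time: 4.35
eef_pos: [0.4426, -0.0118, 0.0194]
tcp_rot: [-0.493, 3.101, 0.0]
force: [-3.0, 15.8, 25.5]
width: 0.454
```

>>> arm_command:
  series:
    - [[-1,-1,3,0,0,-8.2,20],[0,0,0,0,0,-8.2,20],[0,0,0,0,0,-8.2,20],[0,0,0,0,0,-8.2,20],[0,0,0,0,0,-8.2,20],[0,0,0,0,0,-8.2,20],[0,0,0,0,0,-8.2,20],[0,0,0,0,0,-8.2,20],[0,0,0,0,0,-8.2,20],[0,0,0,0,0,0,20]]

```text
time: 5.35
eef_pos: [0.4428, -0.0135, 0.0209]
tcp_rot: [1.473, 2.772, 0.001]
force: [10.0, 0.5, -36.9]
width: 0.44
```

```bash
python3 - <<'E'
from h import *
s=arm.get_state();print(s["joints"],s["eef_pos"],s["tcp_rot"],s["force"],s["moment"],s["width"])
W=cam("wrist");cv2.imwrite("pics/w3.png",cv2.resize(W["img"][230:430,200:440],(480,400))[:,:,::-1])
E
```

```text
[-9.88299231e-02  5.65074243e-01  2.22752288e+00 -6.29579286e-04
  3.46674422e-01 -6.92003416e-01] [ 0.44278219 -0.01353448  0.02092583] [1.47335230e+00 2.77215433e+00 1.07355769e-03] [ 10.04667902   0.52923285 -36.93461616] [-0.20892849 -1.71848998  0.27223792] 0.44039443152617186
```

View pics/w3.png

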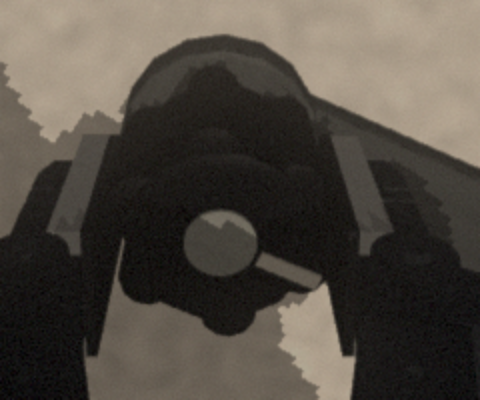

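>>> arm_command:
  series:
    - [[0,0,0,0,0,0,85],[0,0,0,0,0,0,85],[0,0,0,0,0,0,85],[0,0,30,0,0,0,85],[0,0,40,0,0,0,85],[0,-40,30,0,0,8.5,85],[0,-40,0,0,0,8.5,85],[20,-40,0,0,0,8.5,85],[35,-30,0,0,0,8.5,85],[40,-10,0,0,0,8.5,85]]

```text
time: 6.4
eef_pos: [0.5366, -0.1661, 0.1183]
tcp_rot: [0.416, 3.113, -0.001]
force: [0.1, 0.5, 0.1]
width: 0.996
```

>>> arm_command:
  series:
    - [[40,0,0,0,0,8.5,85],[30,10,0,0,0,8.5,85],[20,8,0,0,0,8.5,85],[7,1,0,0,0,8.5,85],[0,0,0,0,0,8.5,85],[0,0,-20,0,0,1.5,85],[0,0,-20,0,0,0,85],[0,0,-15,0,0,0,85],[0,0,0,0,0,0,85]]

```text
time: 7.3
eef_pos: [0.6317, -0.1437, 0.0607]
tcp_rot: [0.775, -3.042, -0.003]
force: [-0.2, 0.8, 0.5]
width: 0.996
```

```bash
cat >> h.py <<'E'
def st():
    s=arm.get_state();r=s["tcp_rot"];print("t",s["time"],"J",np.round(s["joints"],2),"pos",np.round(s["eef_pos"]*1000,1),"az",round(2*np.degrees(np.arctan2(r[1],r[0]))%360,1),"rot",np.round(r,3),"F",np.round(s["force"],1),"M",np.round(s["moment"],2),"w",round(s["width"]*85.4,1));return s
E
python3 - <<'E'
from h import *
st();W=cam("wrist","w4");print([proj(W,p).round() for p in((.441,-.012,.048),(.635,-.154,.048))]);pickle.dump(W,open("w4.pkl","wb"))
E
```

```text
t 7.3 J [-0.27  0.68  1.73 -0.    0.74 -2.34] pos [ 631.7 -143.7   60.7] az 208.6 rot [ 7.750e-01 -3.042e+00 -3.000e-03] F [-0.2  0.8  0.5] M [-0.   -0.04  0.  ] w 85.0
[array([900.,  30.]), array([283., 300.])]
```

View pics/w4.png

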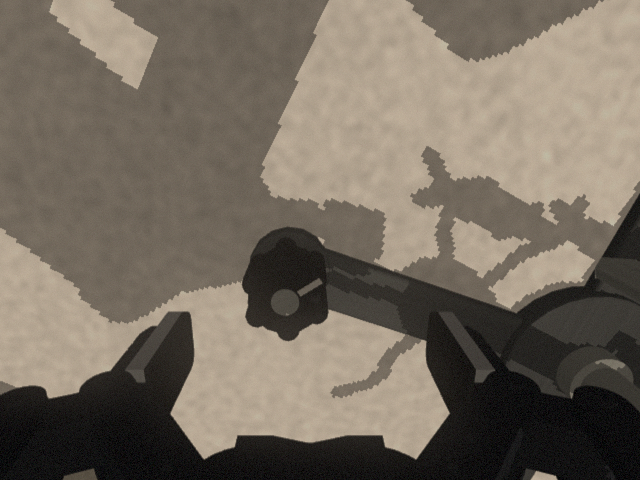

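>>> arm_command:
  series:
    - [[3,-10,0,0,0,2,85],[0,0,-20,0,0,0,85],[0,0,-20,0,0,0,85],[0,0,0,0,0,0,35],[0,0,0,0,0,0,20],[0,0,0,0,0,0,20],[0,0,0,0,0,0,20],[0,0,0,0,0,0,20],[0,0,0,0,0,0,20],[0,0,0,0,0,0,20]]

```text
time: 8.35
eef_pos: [0.6364, -0.1535, 0.0243]
tcp_rot: [-0.829, 3.029, -0.0]
force: [-4.8, 6.8, 10.4]
width: 0.451
```

>>> arm_command:
  series:
    - [[0,0,3,0,0,-8,20],[0,0,0,0,0,-8,20],[0,0,0,0,0,-8,20],[0,0,0,0,0,-8,20],[0,0,0,0,0,-8,20],[0,0,0,0,0,-8,20],[0,0,0,0,0,-8,20],[0,0,0,0,0,0,20]]

```text
time: 9.15
eef_pos: [0.6351, -0.1528, 0.0255]
tcp_rot: [-0.698, -3.061, -0.001]
force: [-0.3, 8.8, -11.8]
width: 0.445
```

```bash
python3 - <<'E'
from h import *
st();W=cam("wrist");cv2.imwrite("pics/w5.png",cv2.resize(W["img"][230:430,200:440],(480,400))[:,:,::-1])
E
```

```text
t 9.15 J [-0.28  0.73  1.73  0.    0.69 -1.41] pos [ 635.1 -152.8   25.5] az 154.3 rot [-6.980e-01 -3.061e+00 -1.000e-03] F [ -0.3   8.8 -11.8] M [1.36 0.23 0.42] w 38.0
```

>>> arm_command:
  series:
    - [[0,0,0,0,0,0,85],[0,0,0,0,0,0,85],[0,0,0,0,0,0,85],[0,0,40,0,0,0,85],[0,0,50,0,0,0,85],[0,0,50,0,0,0,85],[0,0,50,0,0,0,85],[0,0,50,0,0,0,85],[0,0,50,0,0,0,85],[0,0,35,0,0,0,85]]

```text
time: 10.2
eef_pos: [0.6366, -0.1544, 0.3552]
tcp_rot: [0.69, 3.06, -0.001]
force: [1.4, 0.0, -0.0]
width: 0.992
```

>>> arm_command:
  series:
    - [[-6,35,10,0,0,0,85],[-6,42,0,0,0,-6,85],[-6,42,0,0,0,-6,85],[-6,42,0,0,0,-6,85],[-7,42,0,0,0,-6,85],[-7,42,0,0,0,-6,85],[-7,42,0,0,0,0,85],[-7,40,0,0,0,0,85],[-1,10,-40,0,0,0,85],[0,0,-45,0,0,0,85]]

```text
time: 11.2
eef_pos: [0.5839, 0.1853, 0.2767]
tcp_rot: [1.456, 2.78, 0.006]
force: [0.7, -0.9, -0.9]
width: 1.0
```

>>> arm_command:
  series:
    - [[0,0,-45,0,0,0,85],[0,0,-45,0,0,0,85],[0,0,-45,0,0,0,85],[0,0,-35,0,0,0,85],[0,0,0,0,0,0,85]]

```text
time: 11.7
eef_pos: [0.5804, 0.1821, 0.1018]
tcp_rot: [-1.459, -2.777, 0.007]
force: [-0.7, -0.8, -0.1]
width: 0.999
```

```bash
python3 - <<'E'
from h import *
st();W=cam("wrist","w6");u=proj(W,(.582,.183,.048));print(u)
x=W["img"][230:430,200:440]
g=W["img"].min(2);ys,xs=np.nonzero((g[270:360,240:360]>75)&(g[270:360,240:360]<130)); print(W["img"][int(u[1]),int(u[0])])
a=cv2.imread("pics/w5.png");cv2.imwrite("pics/w56.png",np.hstack([a,cv2.resize(x,(480,400))[:,:,::-1]])[:, :].copy() if 0 else cv2.resize(np.hstack([a,cv2.resize(x,(480,400))[:,:,::-1]]),(800,333)))
E
```

```text
t 11.7 J [ 0.25  0.58  1.8  -0.    0.77 -0.35] pos [580.4 182.1 101.8] az 124.6 rot [-1.459 -2.777  0.007] F [-0.7 -0.8 -0.1] M [ 0.03  0.02 -0.04] w 85.3
[314.5172721  269.50108753]
[98 92 80]
```

View pics/w56.png

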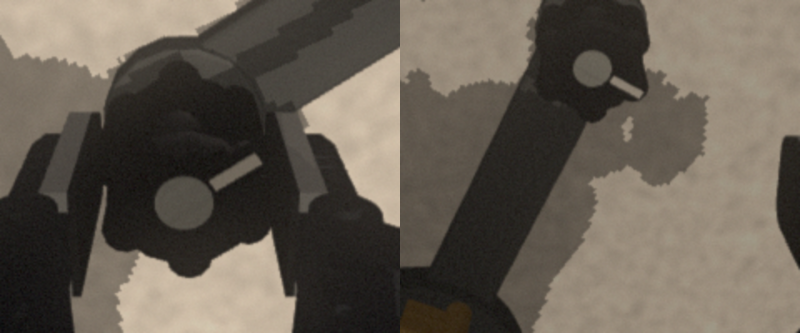

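>>> arm_command:
  series:
    - [[1,1,-40,0,0,0,85],[0,0,-30,0,0,0,85],[0,0,-12,0,0,0,85],[0,0,0,0,0,0,35],[0,0,0,0,0,0,20],[0,0,0,0,0,0,20],[0,0,0,0,0,0,20],[0,0,0,0,0,0,20],[0,0,0,0,0,0,20],[0,0,0,0,0,0,20]]

```text
time: 12.75
eef_pos: [0.5832, 0.1831, 0.0257]
tcp_rot: [-1.46, -2.781, 0.002]
force: [-11.3, -9.7, 22.3]
width: 0.446
```

>>> arm_command:
  series:
    - [[0,0,3,0,0,-8.1,20],[0,0,0,0,0,-8.1,20],[0,0,0,0,0,-8.1,20],[0,0,0,0,0,-8.1,20],[0,0,0,0,0,-8.1,20],[0,0,0,0,0,-8.1,20],[0,0,0,0,0,-8.1,20],[0,0,0,0,0,-8.1,20],[0,0,0,0,0,-8.1,20],[0,0,0,0,0,-8.1,20]]

```text
time: 13.75
eef_pos: [0.5832, 0.1832, 0.0267]
tcp_rot: [2.92, 1.158, -0.003]
force: [0.6, -6.0, -17.6]
width: 0.442
```

>>> arm_command:
  series:
    - [[0,0,0,0,0,-8,20],[0,0,0,0,0,0,20]]

```text
time: 13.95
eef_pos: [0.5834, 0.183, 0.0268]
tcp_rot: [2.993, 0.952, -0.003]
force: [-0.4, -8.4, -14.9]
width: 0.446
```

```bash
python3 - <<'E'
from h import *
st()
E
```

```text
t 13.95 J [ 0.25  0.69  1.83 -0.    0.62  1.21] pos [583.4 183.   26.8] az 35.3 rot [ 2.993  0.952 -0.003] F [ -0.4  -8.4 -14.9] M [-1.47 -0.07 -0.14] w 38.1
```

>>> arm_command:
  series:
    - [[0,0,0,0,0,-6,20],[0,0,0,0,0,0,85],[0,0,0,0,0,0,85],[0,0,0,0,0,0,85],[0,0,50,0,0,0,85],[0,0,50,0,0,0,85],[0,0,50,0,0,8.5,85],[0,0,50,0,0,8.5,85],[0,0,50,0,0,8.5,85],[0,0,50,0,0,8.5,85]]

```text
time: 14.95
eef_pos: [0.5836, 0.1839, 0.3295]
tcp_rot: [2.664, 1.665, 0.002]
force: [0.7, 0.8, -0.6]
width: 0.996
```

>>> arm_command:
  series:
    - [[3,-16,20,0,0,8,85],[5,-35,0,0,0,8,85],[6,-40,0,0,0,8,85],[6,-40,0,0,0,8,85],[5,-35,0,0,0,8,85],[0,0,0,0,0,8,85],[0,0,0,0,0,8,85],[0,0,0,0,0,8,85],[0,0,0,0,0,8,85],[0,0,0,0,0,0,85]]

```text
time: 15.95
eef_pos: [0.609, 0.018, 0.347]
tcp_rot: [1.181, 2.911, 0.0]
force: [0.1, 0.2, -0.5]
width: 0.991
```

```bash
python3 - <<'E'
from h import *
st();W=cam("wrist","w7");print(proj(W,(.609,.015,.296)));S=cam("side","s7")
a=np.hstack([cv2.resize(W["img"],(400,300)),cv2.resize(S["img"][150:330,200:440],(400,300))]);cv2.imwrite("pics/v7.png",a[:,:,::-1])
E
```

```text
t 15.95 J [-0.02  0.33  1.54  0.    1.27 -0.82] pos [609.  18. 347.] az 135.8 rot [1.181 2.911 0.   ] F [ 0.1  0.2 -0.5] M [-0.06  0.01  0.03] w 84.6
[306.01544074 274.86818693]
```

View pics/v7.png

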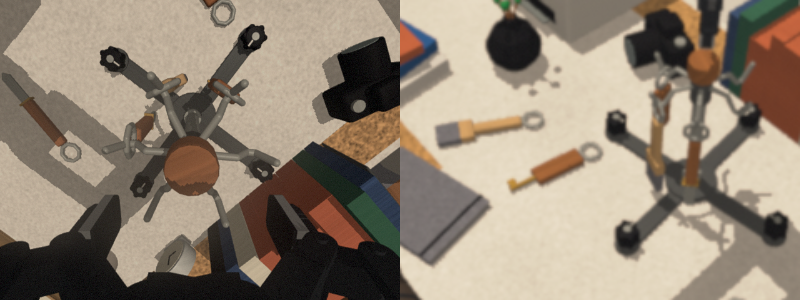

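```bash
python3 - <<'E'
from h import *
im=cv2.imread("pics/w7.png")[:,:,::-1]
W=cam("wrist")
A=np.array([.609,.015])
for n,p in dict(front=(.441,-.012),left=(.582,.183),right=(.635,-.154)).items():
    u=proj(W,(*p,.048));x,y=np.round(u).astype(int)
    t=W["img"][y-22:y+23,x-22:x+23].min(2).astype(int)
    b=t>112; 
    q=[(onz(W,(x-22+i,y-22+j),.048)[:2]-p) for j,i in zip(*np.nonzero(b))]
    q=np.array([k for k in q if .006<np.linalg.norm(k)<.017])
    d=A-p;e=(np.degrees(np.arctan2(q[:,1],q[:,0]))-np.degrees(np.arctan2(d[1],d[0]))+180)%360-180
    print(n,u.round(),len(q),np.round(np.sort(e)[::max(1,len(e)//20)]))
E
```

```text
front [175.  95.] 47 [-164. -161. -157. -151. -147. -144. -140. -137.  -96.   -5.   -4.   -2.
   -1.   -0.    0.    1.    2.    3.    4.    5.  135.  142.  150.  158.]
left [408.  56.] 59 [-162. -155. -151. -148. -144. -141. -137. -134.   -4.   -2.   -1.   -0.
    1.    2.    2.    3.    4.    6.    7.   62.   84.   93.  136.  140.
  143.  146.  150.  155.  158.  163.]Traceback (most recent call last):
  File "<stdin>", line 11, in <module>
IndexError: too many indices for array: array is 1-dimensional, but 2 were indexed
```

>>> arm_command:
  series:
    - [[0,-3,-40,0,0,0,85],[0,0,-38,0,0,0,85],[0,0,0,0,0,0,40],[0,0,0,0,0,0,30],[0,0,0,0,0,0,30],[0,0,0,0,0,0,30],[0,0,0,0,0,0,30],[0,0,0,0,0,0,30],[0,0,0,0,0,0,30]]

```text
time: 17.0
eef_pos: [0.6098, 0.0146, 0.271]
tcp_rot: [1.187, 2.906, 0.001]
force: [-4.3, -2.4, 6.8]
width: 0.543
```

>>> arm_command:
  series:
    - [[0,0,0,0,0,-4,30],[0,0,0,0,0,-8,30],[0,0,0,0,0,-8,30],[0,0,0,0,0,-8,30],[0,0,0,0,0,-8,30],[0,0,0,0,0,-8,30],[0,0,0,0,0,-8,30],[0,0,0,0,0,-8,30],[0,0,0,0,0,-8,30],[0,0,0,0,0,-8,30]]

```text
time: 18.0
eef_pos: [0.6096, 0.0146, 0.271]
tcp_rot: [2.73, 1.552, 0.003]
force: [-4.9, -3.3, 8.5]
width: 0.541
```

>>> arm_command:
  series:
    - [[0,0,0,0,0,-8,30],[0,0,0,0,0,-8,30],[0,0,0,0,0,-6,30],[0,0,0,0,0,-3.5,30],[0,0,0,0,0,0,30],[0,0,0,0,0,0,85],[0,0,0,0,0,0,85],[0,0,0,0,0,0,85],[0,0,40,0,0,0,85],[0,0,40,0,0,0,85]]

```text
time: 19.0
eef_pos: [0.6086, 0.015, 0.349]
tcp_rot: [-3.003, -0.921, 0.003]
force: [1.5, -0.0, 0.7]
width: 0.992
```

```bash
python3 - <<'E'
from h import *
st();W=cam("wrist","w8");pickle.dump(W,open("w8.pkl","wb"))
cl=cloud(W);A=np.array([.609,.015]);d=cl[...,:2]-A;r=np.linalg.norm(d,axis=-1)
m=(r>.077)&(r<.092)&(cl[...,2]>.243)&(cl[...,2]<.265)
az=np.degrees(np.arctan2(d[...,1],d[...,0]))[m]%360
print(np.histogram(az,bins=np.arange(0,361,10))[0]); 
for lo in range(0,360,10):
    s=az[(az>=lo)&(az<lo+10)]
    if len(s)>5: print(lo,len(s),s.mean().round(1))
E
```

```text
t 19.0 J [-0.03  0.33  1.54  0.    1.27  0.95] pos [608.6  15.  349. ] az 34.1 rot [-3.003e+00 -9.210e-01  3.000e-03] F [ 1.5 -0.   0.7] M [-0.   -0.01 -0.04] w 84.7
[154   0   0   0   0 186  88   0   0   0   0 192  66   0   0   0   0 145
  90   0   0   0   0 107 126   0   0   0   0 102 168   0   0   0   0 125]
0 154 1.3
50 186 58.3
60 88 60.9
110 192 118.2
120 66 121.0
170 145 178.3
180 90 181.1
230 107 238.6
240 126 241.4
290 102 298.9
300 168 301.5
350 125 358.7
```

>>> arm_command:
  series:
    - [[-20,-20,0,0,0,-7.4,85],[-34,-35,0,0,0,-7.4,85],[-34,-35,0,0,0,-7.4,85],[-34,-35,0,0,0,-7.4,85],[-34,-35,0,0,0,-7.4,85],[-34,-35,-20,0,0,-7.4,85],[-13,-16,-45,0,0,0,85],[0,0,-45,0,0,0,85],[0,0,-45,0,0,0,85],[0,0,-14,0,0,0,85]]

```text
time: 20.05
eef_pos: [0.406, -0.1936, 0.1774]
tcp_rot: [-3.127, 0.283, 0.006]
force: [0.2, 0.4, 0.7]
width: 0.998
```

```bash
cat > fit.py <<'E'
from h import *
# rows: metal loop ring / wooden handle from wrist view, tool within box
def tool(W,guess_loop,guess_grip,zt=.016):
    pass
E
python3 - <<'E'
from h import *
st();W=cam("wrist","w9");pickle.dump(W,open("w9.pkl","wb"))
print("pred loop",proj(W,(.490,-.211,.008)),"grip",proj(W,(.406,-.196,.016)))
D=[(.4808,1.5969,.6489,.2307),(.1597,1.6461,.520,.400),(.4861,2.2152,.4378,.0574),(.5651,2.2275,np.sqrt(.4428**2+.0135**2-.0009),.0209),(.33,1.54,.6085,.348),(.68,1.73,.647,.0607),(.58,1.8,np.sqrt(.5804**2+.1821**2-.0009),.1018)]
A=[];b=[]
for q2,q3,r,z in D:
    q=q2+q3
    A+= [[1,0,np.sin(q2),np.sin(q),np.cos(q)],[0,1,np.cos(q2),np.cos(q),-np.sin(q)]];b+=[r,z]
x,res,_,sv=np.linalg.lstsq(np.array(A),b,rcond=None);print(x,np.abs(np.array(A)@x-b).max(),sv)
E
```

```text
t 20.05 J [-0.51  0.28  2.09  0.    0.77  1.24] pos [ 406.  -193.6  177.4] az 349.6 rot [-3.127  0.283  0.006] F [0.2 0.4 0.7] M [-0.   -0.01 -0.06] w 85.2
pred loop [312.44925871 100.87846257] grip [312.78960777 216.92091546]
[ 0.00275775 -0.04835025  0.5885121   0.44345737  0.03059331] 0.0018589983847045882 [4.52597242 3.68203553 0.67977117 0.66529269 0.2312678 ]
```

View pics/w9.png

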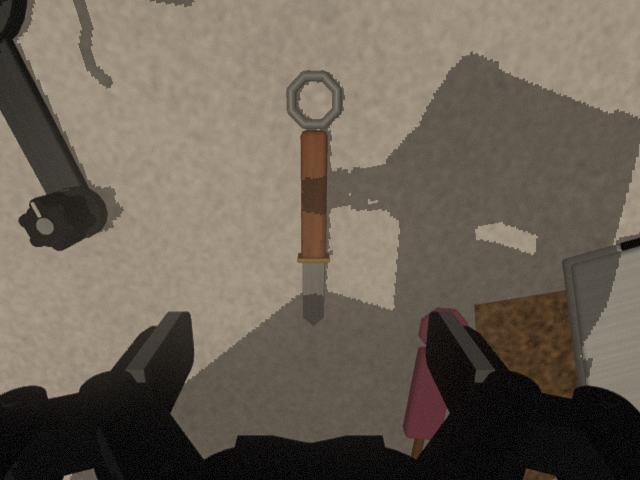

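Opener loop at (315,100), handle on x≈314, matching the prediction (312,101). Descending to grip.

>>> arm_command:
  series:
    - [[2,-4,-40,0,0,0,50],[0,0,-40,0,0,0,50],[0,0,-40,0,0,0,50],[0,0,-30,0,0,0,50],[0,0,-22,0,0,0,50],[0,0,0,0,0,0,15],[0,0,0,0,0,0,10],[0,0,0,0,0,0,10],[0,0,0,0,0,0,10],[0,0,0,0,0,0,10]]

```text
time: 21.1
eef_pos: [0.4107, -0.1987, 0.0097]
tcp_rot: [3.128, -0.282, 0.003]
force: [-0.8, 0.3, 12.1]
width: 0.208
```

```bash
python3 - <<'E'
from h import *
st()
E
```

```text
t 21.1 J [-0.52  0.6   2.2   0.    0.34  1.23] pos [ 410.7 -198.7    9.7] az 349.7 rot [ 3.128e+00 -2.820e-01  3.000e-03] F [-0.8  0.3 12.1] M [ 0.05  0.1  -0.07] w 17.8
```

>>> arm_command:
  series:
    - [[0,0,0,0,0,0,30],[0,0,0,0,0,0,30],[0,0,-3,0,0,0,30],[0,0,0,0,0,0,30]]

```text
time: 21.5
eef_pos: [0.4097, -0.1982, 0.0053]
tcp_rot: [-3.129, 0.282, 0.001]
force: [-0.4, -0.7, 0.0]
width: 0.351
```

>>> arm_command:
  series:
    - [[0,0,0,0,0,0,10],[0,0,0,0,0,0,10],[0,0,0,0,0,0,10],[0,0,0,0,0,0,10],[0,0,0,0,0,0,10]]

```text
time: 22.0
eef_pos: [0.4097, -0.1982, 0.0057]
tcp_rot: [-3.129, 0.282, 0.0]
force: [-1.0, 1.2, 5.7]
width: 0.212
```

>>> arm_command:
  series:
    - [[0,0,20,0,0,0,10],[0,0,40,0,0,0,10],[0,0,45,0,0,0,10],[0,0,45,0,0,0,10],[0,0,45,0,0,0,10],[0,0,40,-1.4,-7.9,0,10],[0,0,0,-1.4,-7.9,0,10],[0,0,0,-1.4,-7.9,0,10],[0,0,0,0,0,0,10]]

```text
time: 22.9
eef_pos: [0.4088, -0.1946, 0.2397]
tcp_rot: [3.048, -0.271, 0.597]
force: [-0.5, -0.1, -1.4]
width: 0.211
```

```bash
python3 - <<'E'
from h import *
np.set_printoptions(precision=5,suppress=True)
s=st();print(s["joints"],s["eef_pos"],s["tcp_rot"])
q=s["joints"];p=s["eef_pos"];z=cv2.Rodrigues(s["tcp_rot"])[0][:,2]
r0,k,L1,L2,e=.00276,-.04835,.5885,.44346,.03059
q23=q[1]+q[2]
u=np.array([np.cos(q[0]),np.sin(q[0])]);v=np.array([-u[1],u[0]])
rw=r0+L1*np.sin(q[1])+L2*np.sin(q23)+e*np.cos(q23); zw=k+L1*np.cos(q[1])+L2*np.cos(q23)-e*np.sin(q23) # = wrist z - L3
rad=p[:2]@u;print("rad diff",rad-rw,"z diff",p[2]-zw,"zdir",z,"rad comp",z[:2]@u)
# TCP = W + L3*z ; zW = zw+L3
print("L3",(rad-rw)/(z[:2]@u),(p[2]-zw)/(1+z[2]),"lat",p[:2]@v, "pitch sum",q23+q[4])
E
```

```text
t 22.9 J [-0.66  0.03  2.3   0.39  0.5   0.77] pos [ 408.8 -194.6  239.7] az 349.8 rot [ 3.048 -0.271  0.597] F [-0.5 -0.1 -1.4] M [0.09 0.3  0.04] w 18.1
[-0.6649   0.03377  2.29744  0.39365  0.5031   0.76631] [ 0.40879 -0.19464  0.23966] [ 3.04789 -0.27099  0.59677]
rad diff 0.11893827890113201 z diff 0.02765309557307591 zdir [ 0.37214 -0.05676 -0.92644] rad comp 0.32789201868733775
L3 0.36273612080367806 0.3759122815486171 lat 0.0990400046756496 pitch sum 2.834303871091128
```

```bash
cat > kin.py <<'E'
from h import *
from scipy.spatial.transform import Rotation as Ro
from scipy.optimize import least_squares
r0,L1,L2,e,L3,h,lat=.00276,.5885,.44346,.03059,.370,.3217,.030
lo=np.array([-2.75,-.82,.23,-1.56,.09,-2.92]);hi=np.array([2.75,2.05,2.67,4.7,2.69,2.92])
def fk(q):
    R1=Ro.from_euler('z',q[0]);a=Ro.from_euler('y',q[1]);b=Ro.from_euler('y',q[1]+q[2])
    R=R1*b*Ro.from_euler('zyz',0) if 0 else R1*b*Ro.from_euler('z',q[3])*Ro.from_euler('y',q[4])*Ro.from_euler('z',q[5]+np.pi/2)
    p=R1.apply(np.array([r0,lat,h])+a.apply([0,0,L1])+b.apply([e,0,L2]))+L3*R.apply([0,0,1])
    return p,R
def ik(p,R,q0):
    f=lambda q:np.r_[(fk(q)[0]-p)*5,(fk(q)[1].inv()*R).as_rotvec()]
    s=least_squares(f,np.clip(q0,lo+.01,hi-.01),bounds=(lo+.005,hi-.005));return s.x,np.abs(s.fun).max()
def pose(az,th):  # az: inward approach heading deg, th: tool tilt from vertical deg
    a=np.radians(az);t=np.radians(th);u=np.array([np.cos(a),np.sin(a),0]);k=np.array([0,0,1.])
    x=u*np.sin(t)+k*np.cos(t);z=u*np.cos(t)-k*np.sin(t)
    return Ro.from_matrix(np.c_[x,np.cross(z,x),z])
AX=np.array([.609,.015,0])
def tcp_for_loop(Rg,C,lx=.082,lz=-.0023): return C-Rg.apply([lx,0,lz])
def hookpt(H,r,z): a=np.radians(H);return AX+np.array([r*np.cos(a),r*np.sin(a),z])
E
python3 - <<'E'
from kin import *
np.set_printoptions(precision=2,suppress=True)
s=arm.get_state();p,R=fk(s["joints"]);print((p-s["eef_pos"])*1000,np.degrees((R.inv()*Ro.from_rotvec(s["tcp_rot"])).magnitude()))
q0=s["joints"]
for H in(142,155,180,205,220,232):
  for th in(5,35,50):
    Rg=pose(H-180,th);best=None
    for hz,rr in((.216,.070),):
      C=hookpt(H,rr+.0165*np.sin(np.radians(th)),.2325-.0165*np.cos(np.radians(th)))
      P=tcp_for_loop(Rg,C)
      for q4 in(-1.3,-.5,.5,1.3,2.2):
        for q5 in (.4,1.2):
          for q1 in(-.7,0,.7):
            q=np.array([q1,0,2.3,q4,q5,.5]);x,er=ik(P,Rg,q)
            if best is None or er<best[1]-1e-4: best=(x,er)
    print(H,th,"P",P*1000,"q",best[0],"err",round(best[1],4))
E
```

```text
[ 1.5  -1.95 -0.38] 4.107733918166911e-14
142 5 P [548.88  61.97 134.17] q [ 0.76  1.1   2.29  4.55  1.52 -1.32] err 0.0
142 35 P [510.8   91.72 150.49] q [ 0.72  0.61  2.35  4.65  0.94 -1.79] err 0.0
142 50 P [495.54 103.64 167.42] q [ 0.61  0.4   2.3  -1.32  0.69 -2.28] err 0.0
155 5 P [539.85  47.24 134.17] q [ 0.67  1.23  2.5   4.28  1.74 -1.05] err 0.0
155 35 P [496.06  67.66 150.49] q [ 0.62  0.61  2.57  4.18  0.98 -1.54] err 0.0
155 50 P [478.51  75.85 167.42] q [ 0.5   0.33  2.47  4.52  0.55 -2.12] err 0.0
180 5 P [532.71  15.   134.17] q [-0.09  1.63  2.66  2.93  2.68 -1.77] err 0.0604
180 35 P [484.39  15.   150.49] q [-0.03  0.41  2.66  3.14  0.73 -1.59] err 0.1624
180 50 P [465.02  15.   167.42] q [-0.07  0.26  2.65  3.05  0.47 -1.54] err 0.0
205 5 P [539.85 -17.24 134.17] q [-0.81  1.27  2.54  1.88  1.7  -2.2 ] err 0.0
205 35 P [496.06 -37.66 150.49] q [-0.75  0.62  2.61  2.01  0.99 -1.66] err 0.0
205 50 P [478.51 -45.85 167.42] q [-0.61  0.32  2.5   1.68  0.59 -1.05] err 0.0
220 5 P [550.56 -34.04 134.17] q [-0.87  1.11  2.31  1.6   1.49 -1.84] err 0.0
220 35 P [513.54 -65.1  150.49] q [-0.82  0.61  2.37  1.5   0.96 -1.37] err 0.0
220 50 P [498.71 -77.55 167.42] q [-0.71  0.39  2.31  1.22  0.74 -0.9 ] err 0.0
232 5 P [562.03 -45.12 134.17] q [-0.85  1.06  2.11  1.39  1.48 -1.6 ] err 0.0
232 35 P [532.28 -83.2  150.49] q [-0.81  0.64  2.17  1.21  1.04 -1.19] err 0.0
232 50 P [520.36 -98.46 167.42] q [-0.72  0.47  2.13  0.99  0.88 -0.84] err 0.0
```

The kinematic model fits exactly. A straight-on approach is out of the joint range, but hook azimuth 225° (36° off the front, approached from the right) is reachable. I put the opener back first, then turn the rack +45.5°.

>>> arm_command:
  series:
    - [[0,0,0,1.4,7.9,0,10],[0,0,0,1.4,7.9,0,10],[0,-4,-40,1.4,7.9,0,10],[0,0,-45,0,0,0,10],[0,0,-45,0,0,0,10],[0,0,-45,0,0,0,10],[0,0,-40,0,0,0,10],[0,0,-17,0,0,0,10],[0,0,0,0,0,0,10]]

```text
time: 23.8
eef_pos: [0.4114, -0.1986, 0.0049]
tcp_rot: [-3.114, 0.277, 0.03]
force: [-1.2, 0.3, -1.3]
width: 0.211
```

```bash
python3 - <<'E'
from h import *
st()
E
```

```text
t 23.8 J [-0.52  0.61  2.18  0.01  0.37  1.21] pos [ 411.4 -198.6    4.9] az 349.8 rot [-3.114  0.277  0.03 ] F [-1.2  0.3 -1.3] M [ 0.03 -0.01  0.  ] w 18.0
```

>>> arm_command:
  series:
    - [[0,0,0,0,0,0,50],[0,0,0,0,0,0,50],[0,0,0,0,0,0,50],[0,0,49,0.2,1.1,0,85],[0,0,49,0,0,0,85],[0,0,49,0,0,0,85],[0,0,49,0,0,0,85],[0,0,49,0,0,0,85],[0,0,49,0,0,0,85],[0,0,49,0,0,0,85]]

```text
time: 24.8
eef_pos: [0.4112, -0.1987, 0.3541]
tcp_rot: [-3.114, 0.278, 0.049]
force: [1.5, -0.2, 0.5]
width: 0.997
```

>>> arm_command:
  series:
    - [[20,22,2,0,0,2,85],[34,36,0,0,0,2,85],[34,36,0,0,0,2,85],[34,36,0,0,0,2,85],[34,36,0,0,0,2,85],[30,34,0,0,0,0,85],[11,13,0,0,0,0,85],[0,0,0,0,0,0,85]]

```text
time: 25.6
eef_pos: [0.6097, 0.0159, 0.3529]
tcp_rot: [-3.128, 0.001, 0.052]
force: [-0.7, -0.9, -0.2]
width: 0.994
```

```bash
python3 - <<'E'
from h import *
st()
E
```

```text
t 25.6 J [-0.03  0.35  1.5   0.01  1.32  1.54] pos [609.7  15.9 352.9] az 360.0 rot [-3.128e+00  1.000e-03  5.200e-02] F [-0.7 -0.9 -0.2] M [ 0.   -0.02  0.  ] w 84.9
```

>>> arm_command:
  series:
    - [[-1,-1,-40,-0.8,-1.9,0,85],[0,0,-42,0,0,0,85],[0,0,0,0,0,0,40],[0,0,0,0,0,0,30],[0,0,0,0,0,0,30],[0,0,0,0,0,0,30],[0,0,0,0,0,0,30],[0,0,0,0,0,0,30]]

```text
time: 26.4
eef_pos: [0.6088, 0.0146, 0.2741]
tcp_rot: [-3.14, 0.005, -0.005]
force: [-3.1, 13.8, 5.2]
width: 0.542
```

>>> arm_command:
  series:
    - [[0,0,0,0,0,6,30],[0,0,0,0,0,8,30],[0,0,0,0,0,8,30],[0,0,0,0,0,8,30],[0,0,0,0,0,8,30],[0,0,0,0,0,7.5,30],[0,0,0,0,0,0,30],[0,0,0,0,0,0,30]]

```text
time: 27.2
eef_pos: [0.609, 0.014, 0.2741]
tcp_rot: [2.898, 1.211, 0.006]
force: [-1.3, 8.6, 5.0]
width: 0.541
```

>>> arm_command:
  series:
    - [[0,0,0,0,0,0,85],[0,0,0,0,0,0,85],[0,0,0,0,0,0,85],[0,0,40,0,0,0,85],[0,0,40,0,0,0,85]]

```text
time: 27.7
eef_pos: [0.6074, 0.013, 0.3516]
tcp_rot: [2.899, 1.211, -0.003]
force: [0.6, -0.2, 0.1]
width: 0.994
```

```bash
cat >> h.py <<'E'
def hooks(W):
    cl=cloud(W);A=np.array([.609,.015]);d=cl[...,:2]-A;r=np.linalg.norm(d,axis=-1)
    m=(r>.077)&(r<.092)&(cl[...,2]>.243)&(cl[...,2]<.265)
    az=np.degrees(np.arctan2(d[...,1],d[...,0]))[m]
    k=np.degrees(np.angle(np.exp(6j*np.radians(az)).mean()))/6
    print("hook az mod 60",k%60,len(az));return k%60
E
python3 - <<'E'
from h import *
st();hooks(cam("wrist","w10"))
E
```

```text
t 27.7 J [-0.03  0.33  1.54 -0.    1.28  0.75] pos [607.4  13.  351.6] az 45.3 rot [ 2.899  1.211 -0.003] F [ 0.6 -0.2  0.1] M [-0.04 -0.03  0.02] w 84.9
hook az mod 60 44.417708249128964 1521
```

>>> arm_command:
  series:
    - [[-20,-20,0,0,0,-8,85],[-34,-36,0,0,0,-8,85],[-34,-36,0,0,0,-8,85],[-34,-36,0,0,0,-8,85],[-34,-36,0,0,0,-8,85],[-30,-36,-20,0,0,-8,85],[-10,-11,-45,0,0,-7,85],[0,0,-45,0,0,0,50],[0,0,-45,0,0,0,50],[0,0,-18,0,0,0,50]]

```text
time: 28.75
eef_pos: [0.4108, -0.1967, 0.1755]
tcp_rot: [-3.13, 0.265, 0.005]
force: [-0.6, -1.3, 0.6]
width: 0.584
```

```bash
cat >> h.py <<'E'
def findtool(W,c,rad=.16,loop_at=None):
    "c: rough tool centre; returns loop centre, axis az, side offset"
    cl=cloud(W);d=np.linalg.norm(cl[...,:2]-np.array(c),axis=-1)
    m=((cl[...,2]>.007)&(cl[...,2]<.03)&(d<rad)).astype(np.uint8)
    n,lab,stt,_=cv2.connectedComponentsWithStats(cv2.morphologyEx(m,cv2.MORPH_CLOSE,np.ones((3,3))))
    best=max(range(1,n),key=lambda i:stt[i,4]*(d[lab==i].min()<.03))
    s=(lab==best)&(m>0);P=cl[s];h=P[P[:,2]>.0125][:,:2]
    v=np.array(cv2.fitLine(h.astype(np.float32),cv2.DIST_HUBER,0,.001,.001)).ravel();a=v[:2]*(1 if v[0]>0 else -1);o=v[2:]
    t=(P[:,:2]-o)@a;end=np.percentile(t,99.7);L=o+a*(end-.0215)
    print("loop",(L*1000).round(1),"az",np.degrees(np.arctan2(a[1],a[0])).round(1),"len",(end-t.min()).round(4),"n",s.sum(),"ztop",np.median(P[P[:,2]>.0125][:,2]).round(4),"grip80",((L-.08*a)*1000).round(1));return L,a
E
python3 - <<'E'
from h import *
st();W=cam("wrist","w11");findtool(W,(.44,-.2))
E
```

```text
t 28.75 J [-0.51  0.29  2.08 -0.    0.77  1.23] pos [ 410.8 -196.7  175.5] az 350.3 rot [-3.13   0.265  0.005] F [-0.6 -1.3  0.6] M [ 0.04 -0.02  0.02] w 49.8
loop [ 490.4 -214.3] az -10.9 len 0.2025 n 6229 ztop 0.0155 grip80 [ 411.9 -199.1]
```

>>> arm_command:
  series:
    - [[1,-2,-45,0,0,-1.2,45],[0,0,-45,0,0,0,45],[0,0,-40,0,0,0,35],[0,0,-28,0,0,0,35],[0,0,-12,0,0,0,35],[0,0,0,0,0,0,10],[0,0,0,0,0,0,10],[0,0,0,0,0,0,10],[0,0,0,0,0,0,10],[0,0,0,0,0,0,10]]

```text
time: 29.8
eef_pos: [0.414, -0.1993, 0.0092]
tcp_rot: [3.126, -0.297, 0.002]
force: [-0.4, 0.7, 0.1]
width: 0.206
```

```bash
cat > plan.py <<'E'
from kin import *
np.set_printoptions(precision=2,suppress=True)
def path(H,ths,Cs,lx,lz,q,p0,R0):
    p,R=p0,R0
    for (r,z),th in zip(Cs,ths):
        Rg=pose(H-180,th);P=tcp_for_loop(Rg,hookpt(H,r,z),lx,lz)
        x,er=ik(P,Rg,q);rv=np.degrees((Rg*R.inv()).as_rotvec())
        print("C",r,z,"th",th,"P",(P*1000).round(1),"d",((P-p)*1000).round(1),"rot",rv.round(1),abs(np.linalg.norm(rv)).round(1),"q",x,round(er,4));q,p,R=x,P,Rg
E
python3 - <<'E'
from plan import *
s=st();p=s["eef_pos"];R=Ro.from_rotvec(s["tcp_rot"])
path(224.4,[60,35,35,35,35,12],[(.16,.30),(.0945,.2775),(.084,.255),(.0805,.242),(.0795,.219),(.074,.217)],.0805,-.003,s["joints"],p,R)
E
```

```text
t 29.8 J [-0.51  0.6   2.19 -0.    0.35  1.25] pos [ 414.  -199.3    9.2] az 349.2 rot [ 3.13 -0.3   0.  ] F [-0.4  0.7  0.1] M [-0.01  0.02 -0.09] w 17.6
C 0.16 0.3 th 60 P [ 445.9 -144.7  257.2] d [ 31.9  54.7 248. ] rot [  9.  -29.8  54. ] 62.3 q [-0.79  0.18  2.13  0.67  0.94 -0.43] 0.0
C 0.0945 0.2775 th 35 P [510.2 -81.7 209.8] d [ 64.3  63.  -47.3] rot [ 17.5 -17.9  -0. ] 25.0 q [-0.86  0.48  2.27  1.26  1.03 -1.11] 0.0
C 0.084 0.255 th 35 P [517.8 -74.4 187.3] d [  7.5   7.3 -22.5] rot [0. 0. 0.] 0.0 q [-0.83  0.53  2.28  1.32  1.01 -1.18] 0.0
C 0.0805 0.242 th 35 P [520.3 -71.9 174.3] d [  2.5   2.4 -13. ] rot [0. 0. 0.] 0.0 q [-0.82  0.56  2.29  1.35  1.   -1.22] 0.0
C 0.0795 0.219 th 35 P [521.  -71.2 151.3] d [  0.7   0.7 -23. ] rot [0. 0. 0.] 0.0 q [-0.82  0.62  2.29  1.39  0.98 -1.29] 0.0
C 0.074 0.217 th 12 P [546.3 -46.4 137.6] d [ 25.3  24.8 -13.7] rot [ 16.1 -16.4   0. ] 23.0 q [-0.88  0.97  2.27  1.51  1.35 -1.67] 0.0
```

>>> arm_command:
  series:
    - [[0,0,0,0,0,0,30],[0,0,0,0,0,0,30],[-2,0,-5,0,0,0,30],[0,0,0,0,0,0,30],[0,0,0,0,0,0,10],[0,0,0,0,0,0,10],[0,0,0,0,0,0,10],[0,0,0,0,0,0,10]]

```text
time: 30.6
eef_pos: [0.4115, -0.1991, 0.0033]
tcp_rot: [3.127, -0.297, -0.001]
force: [0.2, -0.1, -1.4]
width: 0.212
```

```bash
python3 - <<'E'
from plan import *
s=st();p=s["eef_pos"];R=Ro.from_rotvec(s["tcp_rot"])
d=p-np.array([.4904,-.2143,.008]);loc=R.inv().apply(-d);print(loc*1000)
path(224.4,[60],[(.16,.30)],loc[0],loc[2],s["joints"],p,R)
E
```

```text
t 30.6 J [-0.52  0.61  2.2  -0.    0.33  1.25] pos [ 411.5 -199.1    3.3] az 349.2 rot [ 3.13 -0.3  -0.  ] F [ 0.2 -0.1 -1.4] M [0.   0.   0.01] w 18.1
[80.36  0.14 -4.74]
C 0.16 0.3 th 60 P [ 446.7 -144.   255.7] d [ 35.2  55.1 252.4] rot [  9.  -29.9  53.9] 62.3 q [-0.79  0.19  2.13  0.67  0.94 -0.43] 0.0
```

>>> arm_command:
  series:
    - [[0,0,30,0,0,0,10],[0,0,50,0,0,0,10],[4,7,22,1.1,-3.7,6.7,10],[4,7,22,1.1,-3.7,6.7,10],[4,7,22,1.1,-3.7,6.7,10],[4,7,22,1.1,-3.7,6.7,10],[4,7,22,1.1,-3.7,6.7,10],[5,7,22,1.1,-3.7,6.7,10],[5,7,22,1.1,-3.7,6.7,10],[5,6,18,1.1,-3.7,6.7,10]]

```text
time: 31.6
eef_pos: [0.4443, -0.1469, 0.2461]
tcp_rot: [-2.7, -1.009, -0.669]
force: [-0.8, 0.4, -1.5]
width: 0.218
```

```bash
python3 - <<'E'
from plan import *
s=st();p=s["eef_pos"];R=Ro.from_rotvec(s["tcp_rot"])
x,y,z=R.as_matrix().T;print("x_t",x,"z_t",z)
W=cam("wrist","w12");pickle.dump((W,s),open("w12.pkl","wb"))
print("loop pred px",proj(W,p+R.apply([.0804,0,-.0047])),"hook A low/tip",proj(W,hookpt(224.4,.07,.225)),proj(W,hookpt(224.4,.084,.255)))
path(224.4,[35,35,35,35,12],[(.0945,.2775),(.084,.255),(.0805,.242),(.0795,.219),(.074,.217)],.0804,-.0047,s["joints"],p,R)
E
```

```text
t 31.6 J [-0.77  0.19  2.14  0.65  0.89 -0.35] pos [ 444.3 -146.9  246.1] az 41.0 rot [-2.7  -1.01 -0.67] F [-0.8  0.4 -1.5] M [-0.17  0.22  0.04] w 18.6
x_t [0.67 0.58 0.47] z_t [ 0.35  0.32 -0.88]
loop pred px [310.71  98.71] hook A low/tip [292.22   3.33] [290.08 -21.77]
C 0.0945 0.2775 th 35 P [511.3 -80.7 208.9] d [ 67.   66.3 -37.2] rot [ 17.7 -20.2   3. ] 27.1 q [-0.85  0.48  2.27  1.26  1.03 -1.12] 0.0
C 0.084 0.255 th 35 P [518.8 -73.3 186.4] d [  7.5   7.3 -22.5] rot [0. 0. 0.] 0.0 q [-0.83  0.53  2.28  1.32  1.01 -1.18] 0.0
C 0.0805 0.242 th 35 P [521.3 -70.9 173.4] d [  2.5   2.4 -13. ] rot [0. 0. 0.] 0.0 q [-0.82  0.56  2.29  1.35  1.   -1.22] 0.0
C 0.0795 0.219 th 35 P [522.  -70.2 150.4] d [  0.7   0.7 -23. ] rot [0. 0. 0.] 0.0 q [-0.82  0.62  2.29  1.39  0.98 -1.29] 0.0
C 0.074 0.217 th 12 P [547.5 -45.3 137.4] d [ 25.5  24.9 -13.1] rot [ 16.1 -16.4   0. ] 23.0 q [-0.87  0.97  2.27  1.51  1.35 -1.67] 0.0
```

View pics/w12.png

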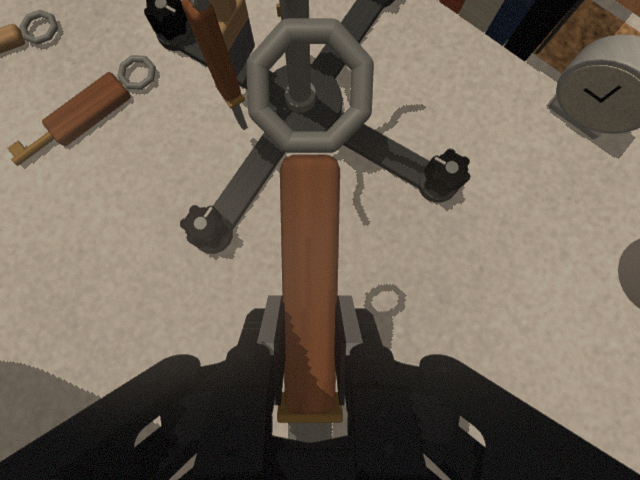

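```bash
cat >> plan.py <<'E'
def loopmeas(W,s):
    "centre of held loop in the gripper frame, from the depth picture"
    p=s["eef_pos"];R=Ro.from_rotvec(s["tcp_rot"]);cl=cloud(W);q=R.inv().apply((cl-p).reshape(-1,3)).reshape(cl.shape)
    m=(q[...,0]>.055)&(q[...,0]<.12)&(abs(q[...,1])<.03)&(abs(q[...,2]+.003)<.03)&(W["z_map"]>0)
    m[W["z_map"]>.30]=0
    a=q[m];e=a[:,0].max();lo=a[a[:,0]>e-.043]
    y0=(np.percentile(lo[:,1],.5)+np.percentile(lo[:,1],99.5))/2
    h=q[(q[...,0]>.005)&(q[...,0]<.05)&(abs(q[...,1])<.006)&(abs(q[...,2])<.03)]
    fz=np.polyfit(h[:,0],h[:,2],1)
    print("loop x",e-.0215,"y",y0,"width",np.ptp(lo[:,1]),"z med surf",np.median(lo[:,2]),"handle surf z fit slope",fz);return e-.0215,y0,np.median(lo[:,2])+.0035
E
python3 - <<'E'
from plan import *
W,s=pickle.load(open("w12.pkl","rb"));print(loopmeas(W,s))
E
```

```text
loop x 0.08231754138625125 y -0.0003693931781167028 width 0.04028992572738492 z med surf -0.0076446965359775725 handle surf z fit slope [ 0.   -0.01]
(np.float64(0.08231754138625125), np.float64(-0.0003693931781167028), np.float64(-0.004144696535977573))
```

>>> arm_command:
  series:
    - [[13,13,0,3.5,-4.0,0.6,10],[13,13,-5,3.5,-4.0,0.6,10],[13,13,-8,3.5,-4.0,0.6,10],[13,13,-11,3.6,-4.1,0.6,10],[13,13,-12,3.6,-4.1,0.6,10],[0,0,0,0,0,0,10]]

```text
time: 32.25
eef_pos: [0.508, -0.0811, 0.2051]
tcp_rot: [-2.33, -0.934, -1.199]
force: [-0.4, 0.3, -1.4]
width: 0.211
```

```bash
python3 - <<'E'
from plan import *
s=st();p=s["eef_pos"];R=Ro.from_rotvec(s["tcp_rot"])
W=cam("wrist","w13");lx,ly,lz=loopmeas(W,s)
C=p+R.apply([.0815,-.0003,-.0046]);u=-np.array([np.cos(np.radians(224.4)),np.sin(np.radians(224.4)),0]);v=np.array([-u[1],u[0],0])
d=C-AX;print("loop r",-d@u,"lat",d@v,"z",C[2], "tilt",R.as_matrix()[:,0]@u,R.as_matrix()[:,0]@v)
print("tip px",proj(W,hookpt(224.4,.084,.255)),"loop px",proj(W,C))
# hook tip from depth
cl=cloud(W);e=cl-AX;r=np.linalg.norm(e[...,:2],axis=-1);az=np.degrees(np.arctan2(e[...,1],e[...,0]))%360
m=(r>.06)&(r<.095)&(abs(az-224.4)<20)&(cl[...,2]>.225)&(cl[...,2]<.262)
if m.any(): print("tip: max r",r[m].max(),"zmax",cl[m][:,2].max(),"az",az[m].mean(),m.sum())
path(224.4,[35,35,35,35,12],[(.0945,.2775),(.084,.255),(.0805,.242),(.0795,.219),(.074,.217)],.0815,-.0046,s["joints"],p,R)
E
```

```text
t 32.25 J [-0.86  0.49  2.28  1.25  1.03 -1.11] pos [508.  -81.1 205.1] az 43.7 rot [-2.33 -0.93 -1.2 ] F [-0.4  0.3 -1.4] M [-0.35  0.35 -0.04] w 18.0
loop x 0.08244521659412632 y -0.0003800853034773722 width 0.040287693016592484 z med surf -0.00768967739904015 handle surf z fit slope [ 0.   -0.01]
loop r 0.09618041761606094 lat 0.001139737094827488 z 0.27431549685801226 tilt 0.5764957742663608 -0.014624376551070184
tip px [313.26 122.76] loop px [309.76  95.23]
tip: max r 0.08884698058175042 zmax 0.25938469171882905 az 224.64053556767064 365
C 0.0945 0.2775 th 35 P [510.8 -81.2 208.1] d [ 2.8 -0.1  3. ] rot [-0.4 -0.7  0.3] 0.9 q [-0.86  0.48  2.27  1.26  1.03 -1.12] 0.0
C 0.084 0.255 th 35 P [518.3 -73.8 185.6] d [  7.5   7.3 -22.5] rot [0. 0. 0.] 0.0 q [-0.83  0.53  2.28  1.32  1.01 -1.19] 0.0
C 0.0805 0.242 th 35 P [520.8 -71.4 172.6] d [  2.5   2.4 -13. ] rot [0. 0. 0.] 0.0 q [-0.82  0.57  2.29  1.35  1.   -1.23] 0.0
C 0.0795 0.219 th 35 P [521.5 -70.7 149.6] d [  0.7   0.7 -23. ] rot [0. 0. 0.] 0.0 q [-0.82  0.62  2.29  1.39  0.98 -1.3 ] 0.0
C 0.074 0.217 th 12 P [547.2 -45.5 136.3] d [ 25.7  25.2 -13.3] rot [ 16.1 -16.4   0. ] 23.0 q [-0.87  0.98  2.27  1.51  1.35 -1.68] 0.0
```

View pics/w13.png

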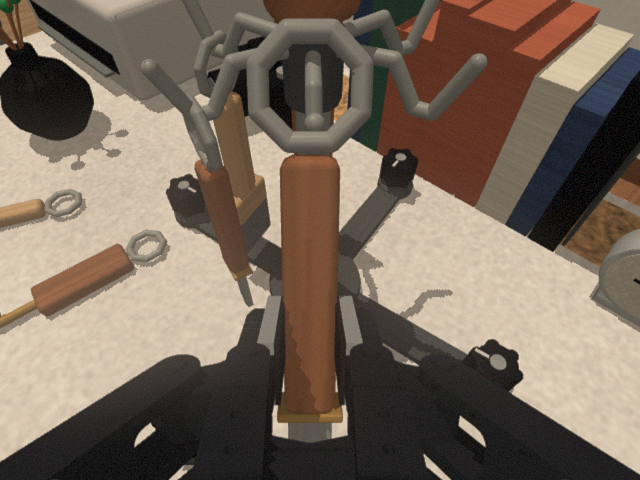

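>>> arm_command:
  series:
    - [[5.2,3.6,-9.7,0,0,0,10],[5.1,3.6,-9.8,0,0,0,10],[1.3,1.2,-6.5,0,0,0,10],[1.2,1.2,-6.5,0,0,0,10],[0,0,0,0,0,0,10]]

```text
time: 32.8
eef_pos: [0.5219, -0.0723, 0.1757]
tcp_rot: [-2.332, -0.944, -1.205]
force: [0.1, -0.3, -1.3]
width: 0.217
```

```bash
cat >> plan.py <<'E'
def rel(H,l):
    s=st();p=s["eef_pos"];R=Ro.from_rotvec(s["tcp_rot"]);C=p+R.apply(l)
    u=-np.array([np.cos(np.radians(H)),np.sin(np.radians(H)),0]);v=np.array([-u[1],u[0],0]);d=C-AX
    T=C+R.apply([.0165,0,0])-AX
    print("loop r",(-d@u).round(4),"lat",(d@v).round(4),"z",C[2].round(4),"topbar r,z",(-T@u).round(4),T[2].round(4),"tilt",np.degrees(np.arcsin(R.as_matrix()[:,0]@u)).round(1),np.degrees(np.arcsin(R.as_matrix()[:,0]@v)).round(1));return s,p,R
E
python3 - <<'E'
from plan import *
s,p,R=rel(224.4,[.0815,-.0003,-.0046])
path(224.4,[35,12],[(.0795,.219),(.074,.217)],.0815,-.0046,s["joints"],p,R)
E
```

```text
t 32.8 J [-0.82  0.56  2.28  1.34  1.   -1.2 ] pos [521.9 -72.3 175.7] az 44.1 rot [-2.33 -0.94 -1.21] F [ 0.1 -0.3 -1.3] M [-0.34  0.41  0.03] w 18.6
loop r 0.0801 lat -0.0016 z 0.2449 topbar r,z 0.0705 0.2584 tilt 35.2 -0.3
C 0.0795 0.219 th 35 P [521.5 -70.7 149.6] d [ -0.4   1.6 -26.1] rot [-0.  -0.4  0.2] 0.4 q [-0.82  0.62  2.29  1.39  0.98 -1.3 ] 0.0
C 0.074 0.217 th 12 P [547.2 -45.5 136.3] d [ 25.7  25.2 -13.3] rot [ 16.1 -16.4   0. ] 23.0 q [-0.87  0.98  2.27  1.51  1.35 -1.68] 0.0
```

>>> arm_command:
  series:
    - [[-0.2,0.8,-8,0,0,0,10],[-0.2,0.8,-8,0,0,0,10],[0,0,-7,0,0,0,10],[0,0,0,0,0,0,10]]

```text
time: 33.2
eef_pos: [0.5218, -0.0707, 0.1529]
tcp_rot: [-2.33, -0.942, -1.207]
force: [3.2, 2.1, 1.9]
width: 0.216
```

```bash
python3 - <<'E'
from plan import *
s,p,R=rel(224.4,[.0815,-.0003,-.0046])
path(224.4,[24,12,8],[(.0765,.2195),(.0745,.2185),(.0735,.2175)],.0815,-.0046,s["joints"],p,R)
E
```

```text
t 33.2 J [-0.82  0.61  2.29  1.38  0.98 -1.28] pos [521.8 -70.7 152.9] az 44.0 rot [-2.33 -0.94 -1.21] F [3.2 2.1 1.9] M [ 0.1  -0.19 -0.3 ] w 18.4
loop r 0.0792 lat -0.0005 z 0.2222 topbar r,z 0.0697 0.2357 tilt 35.1 -0.4
C 0.0765 0.2195 th 24 P [533.7 -58.8 143.2] d [11.9 11.9 -9.7] rot [ 7.5 -8.2  0.2] 11.1 q [-0.86  0.78  2.3   1.48  1.16 -1.51] 0.0
C 0.0745 0.2185 th 12 P [546.9 -45.8 137.8] d [13.2 12.9 -5.4] rot [ 8.4 -8.6  0. ] 12.0 q [-0.88  0.97  2.27  1.51  1.35 -1.67] 0.0
C 0.0735 0.2175 th 8 P [551.6 -41.2 136.2] d [ 4.8  4.7 -1.7] rot [ 2.8 -2.9 -0. ] 4.0 q [-0.87  1.04  2.25  1.52  1.42 -1.72] 0.0
```

>>> arm_command:
  series:
    - [[6,6,-4,3.7,-4.1,0,10],[6,6,-4,3.8,-4.1,0,10],[6.5,6.5,-2.5,4.2,-4.3,0,10],[6.5,6.5,-2.5,4.2,-4.3,0,10],[0,0,0,0,0,0,10]]

```text
time: 33.7
eef_pos: [0.5462, -0.0453, 0.1373]
tcp_rot: [-1.971, -0.794, -1.599]
force: [3.5, 4.5, -2.1]
width: 0.216
```

```bash
python3 - <<'E'
from plan import *
s,p,R=rel(224.4,[.0815,-.0003,-.0046])
E
```

```text
t 33.7 J [-0.88  0.98  2.28  1.51  1.36 -1.68] pos [546.2 -45.3 137.3] az 43.9 rot [-1.97 -0.79 -1.6 ] F [ 3.5  4.5 -2.1] M [-0.88  0.77  0.17] w 18.4
loop r 0.0749 lat 0.0006 z 0.2181 topbar r,z 0.0716 0.2342 tilt 11.8 -0.3
```

>>> arm_command:
  series:
    - [[0,0,0,0,0,0,24],[0,0,0,0,0,0,30],[0,0,0,0,0,0,45],[0,0,0,0,0,0,45],[-10,-10,2,0,0,0,45],[-17,-17,5,0,0,0,45],[-17,-17,5,0,0,0,45],[-20,-20,8,0,0,0,45],[-20,-20,10,0,0,0,45],[0,0,0,0,0,0,45]]

```text
time: 34.7
eef_pos: [0.4617, -0.133, 0.1711]
tcp_rot: [-1.979, -0.804, -1.601]
force: [0.6, -0.4, 0.3]
width: 0.528
```

```bash
python3 - <<'E'
from plan import *
s=st();W=cam("wrist","w14")
cl=cloud(W);d=cl-AX;r=np.linalg.norm(d[...,:2],axis=-1);az=np.degrees(np.arctan2(d[...,1],d[...,0]))%360
m=(r>.05)&(r<.10)&(abs(az-224.4)<25)
for z0 in np.arange(.02,.26,.02):
    k=m&(abs(cl[...,2]-z0)<.01)
    print(z0.round(2),k.sum(),r[k].mean().round(3) if k.any() else "",az[k].mean().round(1) if k.any() else "")
E
```

```text
t 34.7 J [-1.16  0.89  2.25  1.21  1.36 -1.57] pos [ 461.7 -133.   171.1] az 44.2 rot [-1.98 -0.8  -1.6 ] F [ 0.6 -0.4  0.3] M [-0.3   0.34 -0.02] w 45.1
0.02 18 0.064 200.7
0.04 0  
0.06 0  
0.08 0  
0.1 19 0.051 231.3
0.12 425 0.052 227.5
0.14 556 0.055 226.5
0.16 622 0.059 225.6
0.18 712 0.063 224.9
0.2 940 0.063 224.0
0.22 931 0.069 224.0
0.24 661 0.077 224.3
```

View pics/w14.png

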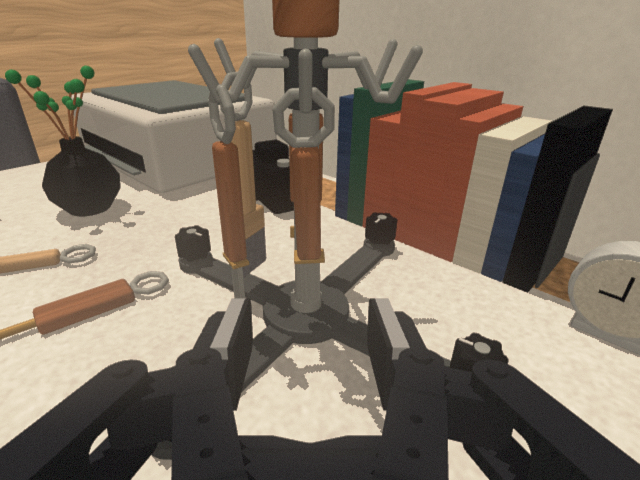

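The opener hangs on hook A (loop at (303,117) in the picture). All screw marks look right. Next I turn the rack −60°.

>>> arm_command:
  series:
    - [[-3,-3,18,-5.5,5.6,0,85],[-3,-3,18,-5.5,5.6,0,85],[-3,-3,18,-5.5,5.6,0,85],[0,0,18,-5.5,5.6,0,85],[0,0,18,-5.5,5.6,0,85],[0,0,18,-5.5,5.6,0,85],[0,0,18,-5.5,5.6,0,85],[0,0,18,-5.5,5.6,0,85],[0,0,18,-5.5,5.6,0,85],[0,0,18,-5.5,5.6,0,85]]

```text
time: 35.75
eef_pos: [0.4532, -0.1345, 0.3332]
tcp_rot: [-2.857, -1.172, -0.149]
force: [-0.5, 0.3, -1.4]
width: 0.995
```

```bash
cat >> plan.py <<'E'
def godown(p1,az):
    s=st();p=s["eef_pos"];R=Ro.from_rotvec(s["tcp_rot"]);a=np.radians(az);x=np.array([np.cos(a),np.sin(a),0]);z=np.array([0,0,-1.])
    Rg=Ro.from_matrix(np.c_[x,np.cross(z,x),z]);rv=np.degrees((Rg*R.inv()).as_rotvec());q,er=ik(np.array(p1),Rg,s["joints"])
    print("d",((np.array(p1)-p)*1000).round(1),"rot",rv.round(1),np.linalg.norm(rv).round(1),"q",q,round(er,4))
E
python3 - <<'E'
from plan import *
godown((.609,.015,.35),44)
E
```

```text
t 35.75 J [-0.44  0.11  1.88  0.12  1.13  0.31] pos [ 453.2 -134.5  333.2] az 44.6 rot [-2.86 -1.17 -0.15] F [-0.5  0.3 -1.4] M [-0.03  0.05  0.02] w 85.0
d [155.8 149.5  16.8] rot [-4.7  4.  -0.6] 6.3 q [-0.02  0.33  1.54 -0.    1.27  0.78] 0.0
```

>>> arm_command:
  series:
    - [[20,20,10,-2.3,2,-0.3,85],[32,31,7,-2.4,2,-0.3,85],[36,34,0,0,0,0,85],[36,34,0,0,0,0,85],[25,24,0,0,0,0,85],[7,6.5,0,0,0,0,85],[0,0,0,0,0,0,85]]

```text
time: 36.45
eef_pos: [0.6092, 0.0164, 0.3477]
tcp_rot: [-2.905, -1.179, -0.004]
force: [0.0, -0.4, -0.1]
width: 0.997
```

```bash
python3 - <<'E'
from plan import *
godown((.609,.015,.271),44);hooks(cam("wrist","w15"))
E
```

```text
t 36.45 J [-0.03  0.33  1.54  0.01  1.27  0.77] pos [609.2  16.4 347.7] az 44.2 rot [-2.9  -1.18 -0.  ] F [ 0.  -0.4 -0.1] M [-0.01 -0.02  0.01] w 85.1
d [ -0.2  -1.4 -76.7] rot [-0.4  0.  -0.2] 0.4 q [-0.02  0.39  1.65 -0.    1.11  0.78] 0.0
hook az mod 60 44.34104845222868 1567
```

>>> arm_command:
  series:
    - [[0,-1,-38,0,0,0,85],[0,0,-38,0,0,0,85],[0,0,0,0,0,0,40],[0,0,0,0,0,0,30],[0,0,0,0,0,0,30],[0,0,0,0,0,0,30],[0,0,0,0,0,0,30],[0,0,0,0,0,-2,30],[0,0,0,0,0,-4,30],[0,0,0,0,0,-5,30]]

```text
time: 37.5
eef_pos: [0.6085, 0.0139, 0.2752]
tcp_rot: [-3.008, -0.886, -0.007]
force: [-11.4, 5.4, 9.6]
width: 0.538
```

>>> arm_command:
  series:
    - [[0,0,0,0,0,-5,30],[0,0,0,0,0,-5,30],[0,0,0,0,0,-5,30],[0,0,0,0,0,-5,30],[0,0,0,0,0,-5,30],[0,0,0,0,0,-5,30],[0,0,0,0,0,-5,30],[0,0,0,0,0,-5,30],[0,0,0,0,0,-5,30],[0,0,0,0,0,-4,30]]

```text
time: 38.5
eef_pos: [0.6084, 0.0151, 0.2752]
tcp_rot: [-3.105, 0.442, -0.008]
force: [-12.2, 14.7, 10.1]
width: 0.539
```

>>> arm_command:
  series:
    - [[0,0,0,0,0,0,30],[0,0,0,0,0,0,85],[0,0,0,0,0,0,85],[0,0,0,0,0,0,85],[0,0,40,0,0,0,85],[0,0,40,0,0,0,85],[0,0,0,0,0,0,85]]

```text
time: 39.2
eef_pos: [0.6117, 0.013, 0.3586]
tcp_rot: [-3.108, 0.437, -0.022]
force: [0.9, 0.6, -0.1]
width: 0.995
```

```bash
python3 - <<'E'
from plan import *
s=st();W=cam("wrist","w16");hooks(W);S=cam("side","s16")
# opener hung now expected at az 164: check with side depth, and loose tools from side
cl=cloud(S);d=cl-AX;r=np.linalg.norm(d[...,:2],axis=-1);az=np.degrees(np.arctan2(d[...,1],d[...,0]))%360
for a0 in (164,224,284):
  k=(r>.04)&(r<.1)&(abs(az-a0)<20)&(cl[...,2]>.08)&(cl[...,2]<.20);print(a0,k.sum(),r[k].mean() if k.any() else "")
for c in((.45,.186),(.43,.325)): findtool(S,c)
E
```

```text
t 39.2 J [-0.03  0.32  1.53  0.    1.28  1.82] pos [611.7  13.  358.6] az 344.0 rot [-3.11  0.44 -0.02] F [ 0.9  0.6 -0.1] M [0.02 0.02 0.05] w 85.0
hook az mod 60 44.00046566684273 1425
164 199 0.06458082692296081
224 0 
284 0 
loop [513.4 176.4] az -7.1 len 0.1786 n 440 ztop 0.015 grip80 [434.  186.3]
loop [481.  303.5] az -25.0 len 0.1952 n 525 ztop 0.0153 grip80 [408.5 337.2]
```

>>> arm_command:
  series:
    - [[-20,20,0,0,0,2,85],[-35,35,0,0,0,2,85],[-35,35,0,0,0,2,85],[-35,35,0,0,0,2,85],[-35,35,-15,-0.6,0,0,85],[-16,14,-45,0,0,0,85],[0,0,-45,0,0,0,85],[0,0,-45,0,0,0,85],[0,0,-28,0,0,0,60],[0,0,0,0,0,0,60]]

```text
time: 40.3
eef_pos: [0.4315, 0.1851, 0.1714]
tcp_rot: [3.123, -0.218, -0.001]
force: [-0.4, 0.2, 0.8]
width: 0.708
```

```bash
python3 - <<'E'
from plan import *
W=cam("wrist","w17");L,a=findtool(W,(.45,.186));g=L-.08*a;godown((g[0],g[1],.005),np.degrees(np.arctan2(a[1],a[0])))
E
```

```text
loop [516.1 177.7] az -7.9 len 0.1802 n 7804 ztop 0.0156 grip80 [436.8 188.7]
t 40.35 J [ 0.35  0.31  2.05 -0.01  0.78  2.07] pos [432.9 185.6 173.6] az 352.0 rot [ 3.12 -0.22  0.  ] F [-0.1  0.5  1.5] M [0.02 0.06 0.05] w 60.1
d [   3.9    3.2 -168.6] rot [0.6 0.1 0.1] 0.6 q [ 0.34  0.62  2.16 -0.    0.36  2.05] 0.0
```

>>> arm_command:
  series:
    - [[4,3,-45,0.6,0,0,50],[0,0,-45,0,0,0,43],[0,0,-40,0,0,0,43],[0,0,-28,0,0,0,43],[0,0,-12,0,0,0,43],[0,0,0,0,0,0,43],[0,0,0,0,0,0,20],[0,0,0,0,0,0,20],[0,0,0,0,0,0,20],[0,0,0,0,0,0,20]]

```text
time: 41.35
eef_pos: [0.4395, 0.1896, 0.0064]
tcp_rot: [-3.13, 0.219, -0.012]
force: [-1.1, -0.3, 15.9]
width: 0.379
```

```bash
python3 - <<'E'
from plan import *
s=st();p=s["eef_pos"];R=Ro.from_rotvec(s["tcp_rot"])
loc=R.inv().apply(np.array([.5161,.1777,.008])-p);print(loc*1000)
path(224.0,[60],[(.16,.30)],loc[0],loc[2],s["joints"],p,R)
E
```

```text
t 41.35 J [0.34 0.62 2.16 0.   0.36 2.05] pos [439.5 189.6   6.4] az 352.0 rot [-3.13  0.22 -0.01] F [-1.1 -0.3 15.9] M [-0.14  0.14  0.01] w 32.4
[77.54  1.09 -1.  ]
C 0.16 0.3 th 60 P [ 446.  -142.4  260.4] d [   6.5 -332.   253.9] rot [  9.2 -29.2  50.7] 59.2 q [-0.79  0.17  2.13  0.67  0.94 -0.41] 0.0
```

>>> arm_command:
  series:
    - [[0,0,0,0,0,0,42],[0,0,0,0,0,0,42],[-2,0,-2,0,0,0,42],[0,0,0,0,0,0,42],[0,0,0,0,0,0,20],[0,0,0,0,0,0,20],[0,0,0,0,0,0,20],[0,0,0,0,0,0,20]]

```text
time: 42.15
eef_pos: [0.4361, 0.1891, 0.0032]
tcp_rot: [-3.131, 0.219, -0.008]
force: [-2.3, -0.2, 9.1]
width: 0.38
```

>>> arm_command:
  series:
    - [[0,0,25,0,0,0,20],[0,0,45,0,0,0,20],[0,0,50,0,0,0,20],[0,0,50,0,0,0,20],[0,0,50,0,0,0,20],[0,-25,35,0,0,0,20],[0,-33,0,1.15,-3.65,6.3,20],[0,-33,0,1.15,-3.65,6.3,20],[0,-33,0,1.15,-3.65,6.3,20],[0,-33,0,1.15,-3.65,6.3,20]]

```text
time: 43.15
eef_pos: [0.436, 0.0543, 0.2578]
tcp_rot: [-3.015, -0.35, -0.316]
force: [-0.1, 0.8, -0.3]
width: 0.376
```

>>> arm_command:
  series:
    - [[0,-33,0,1.15,-3.65,6.3,20],[0,-33,0,1.15,-3.65,6.3,20],[2,-35,0,1.15,-3.65,6.3,20],[2,-35,0,1.15,-3.65,6.3,20],[2,-35,0,0,0,0,20],[0,-5,0,0,0,0,20],[0,0,0,0,0,0,20]]

```text
time: 43.85
eef_pos: [0.4398, -0.0657, 0.2558]
tcp_rot: [-2.853, -0.723, -0.494]
force: [0.2, 0.8, -0.6]
width: 0.382
```

```bash
python3 - <<'E'
from plan import *
s,p,R=rel(224.0,[.0795,0,-.003])
W=cam("wrist","w18");l=loopmeas(W,s);print(np.array(l)*1000);print(R.as_matrix())
path(224.0,[35,35,35,35,12],[(.0945,.2775),(.084,.255),(.0805,.244),(.0795,.222),(.0745,.218)],l[0]-.001,l[2]-.0005,s["joints"],p,R)
E
```

```text
t 43.85 J [-0.5   0.08  2.19  0.49  0.8   0.24] pos [439.8 -65.7 255.8] az 28.4 rot [-2.85 -0.72 -0.49] F [ 0.2  0.8 -0.6] M [-0.1   0.19  0.01] w 32.7
loop r 0.1074 lat 0.0386 z 0.2867 topbar r,z 0.0926 0.2925 tilt 63.9 -15.3
loop x 0.08215235792982115 y -0.0006786168926754318 width 0.04037571297774953 z med surf -0.007172484555735808 handle surf z fit slope [ 0.01 -0.01]
[82.15 -0.68 -3.67]
[[ 0.83  0.49  0.28]
 [ 0.43 -0.87  0.23]
 [ 0.35 -0.07 -0.93]]
C 0.0945 0.2775 th 35 P [510.  -80.6 208.6] d [ 70.1 -14.9 -47.2] rot [ 17.4 -29.9  13.2] 37.0 q [-0.86  0.48  2.28  1.27  1.03 -1.12] 0.0
C 0.084 0.255 th 35 P [517.6 -73.3 186.1] d [  7.6   7.3 -22.5] rot [0. 0. 0.] 0.0 q [-0.83  0.53  2.29  1.33  1.   -1.19] 0.0
C 0.0805 0.244 th 35 P [520.1 -70.9 175.1] d [  2.5   2.4 -11. ] rot [0. 0. 0.] 0.0 q [-0.82  0.56  2.29  1.35  0.99 -1.22] 0.0
C 0.0795 0.222 th 35 P [520.8 -70.2 153.1] d [  0.7   0.7 -22. ] rot [0. 0. 0.] 0.0 q [-0.82  0.61  2.3   1.4   0.98 -1.29] 0.0
C 0.0745 0.218 th 12 P [546.2 -45.6 137.8] d [ 25.4  24.5 -15.4] rot [ 16.  -16.5   0. ] 23.0 q [-0.88  0.97  2.28  1.52  1.35 -1.68] 0.0
```

>>> arm_command:
  series:
    - [[0,-28,3,0,0,0,20],[0,-30,3,0,0,0,20],[0,-20,3,2.5,-4.3,1.9,20],[4,0,0,2.5,-4.3,1.9,20],[10,8,-6,2.5,-4.3,1.9,20],[12,10,-8,2.5,-4.3,1.9,20],[12,11,-10,2.5,-4.3,1.9,20],[12,12,-11,2.5,-4.3,1.9,20],[12,12,-11,2.4,-4.1,1.8,20],[0,0,0,0,0,0,20]]

```text
time: 44.9
eef_pos: [0.5015, -0.0867, 0.2166]
tcp_rot: [-2.33, -0.942, -1.207]
force: [-0.1, 0.0, -0.8]
width: 0.38
```

```bash
cat >> plan.py <<'E'
def pre(H,name):
    s=arm.get_state();W=cam("wrist",name);l=loopmeas(W,s);l=[l[0]-.001,l[1],l[2]-.0005]
    s,p,R=rel(H,l)
    cl=cloud(W);e=cl-AX;r=np.linalg.norm(e[...,:2],axis=-1);az=np.degrees(np.arctan2(e[...,1],e[...,0]))%360
    m=(r>.06)&(r<.095)&(abs(az-H)<20)&(cl[...,2]>.225)&(cl[...,2]<.262)
    if m.any(): print("tip: max r",r[m].max(),"zmax",cl[m][:,2].max(),"az",az[m].mean(),m.sum())
    print("l",np.array(l)*1000)
    path(H,[35,35,35,35,12],[(.0945,.2775),(.084,.255),(.0805,.244),(.0795,.222),(.0745,.218)],l[0],l[2],s["joints"],p,R)
E
python3 -c "
from plan import *
pre(224.0,'w19')"
```

```text
loop x 0.08201666184087542 y -0.0007545460157134323 width 0.040354013691376124 z med surf -0.00734909473483171 handle surf z fit slope [ 0.01 -0.01]
t 44.95 J [-0.89  0.46  2.27  1.22  1.05 -1.09] pos [501.3 -87.3 217.5] az 43.9 rot [-2.33 -0.94 -1.21] F [-0.3  0.  -0.9] M [-0.33  0.34  0.01] w 32.1
loop r 0.1054 lat 0.0017 z 0.2862 topbar r,z 0.0958 0.2997 tilt 35.2 -0.2
tip: max r 0.08659043305545533 zmax 0.25926190736979665 az 224.19785688319377 98
l [81.02 -0.75 -4.35]
C 0.0945 0.2775 th 35 P [510.2 -80.5 208.6] d [ 8.9  6.9 -8.9] rot [-0.1 -0.4 -0.1] 0.4 q [-0.86  0.48  2.28  1.27  1.03 -1.12] 0.0
C 0.084 0.255 th 35 P [517.7 -73.2 186.1] d [  7.6   7.3 -22.5] rot [0. 0. 0.] 0.0 q [-0.83  0.53  2.29  1.33  1.   -1.19] 0.0
C 0.0805 0.244 th 35 P [520.2 -70.7 175.1] d [  2.5   2.4 -11. ] rot [0. 0. 0.] 0.0 q [-0.82  0.56  2.29  1.36  0.99 -1.22] 0.0
C 0.0795 0.222 th 35 P [520.9 -70.  153.1] d [  0.7   0.7 -22. ] rot [0. 0. 0.] 0.0 q [-0.82  0.61  2.3   1.4   0.98 -1.29] 0.0
C 0.0745 0.218 th 12 P [546.4 -45.5 137.8] d [ 25.4  24.5 -15.3] rot [ 16.  -16.5   0. ] 23.0 q [-0.88  0.97  2.28  1.52  1.35 -1.68] 0.0
```

>>> arm_command:
  series:
    - [[4.5,3.2,-4.5,0,0,0,20],[4.5,3.2,-4.4,0,0,0,20],[3.8,3.6,-11,0,0,0,20],[3.8,3.6,-11.5,0,0,0,20],[2.5,2.2,-11,0,0,0,20],[0,0,0,0,0,0,20]]

```text
time: 45.55
eef_pos: [0.5212, -0.0725, 0.1763]
tcp_rot: [-2.335, -0.946, -1.209]
force: [-1.2, 0.3, -0.4]
width: 0.381
```

```bash
python3 - <<'E'
from plan import *
l=[.081,-.0007,-.0043];s,p,R=rel(224.0,l)
path(224.0,[35,12],[(.0795,.222),(.0745,.218)],l[0],l[2],s["joints"],p,R)
E
```

```text
t 45.55 J [-0.83  0.55  2.29  1.34  0.99 -1.21] pos [521.2 -72.5 176.3] az 44.1 rot [-2.33 -0.95 -1.21] F [-1.2  0.3 -0.4] M [-0.3   0.42 -0.02] w 32.5
loop r 0.0807 lat -0.0012 z 0.2449 topbar r,z 0.0712 0.2584 tilt 35.2 0.1
C 0.0795 0.222 th 35 P [520.9 -70.1 153.2] d [ -0.3   2.4 -23.1] rot [ 0.2 -0.2 -0.1] 0.3 q [-0.82  0.61  2.3   1.4   0.98 -1.29] 0.0
C 0.0745 0.218 th 12 P [546.3 -45.5 137.9] d [ 25.4  24.5 -15.3] rot [ 16.  -16.5   0. ] 23.0 q [-0.88  0.97  2.28  1.52  1.35 -1.68] 0.0
```

Same geometry as the first hang, so I lower, tilt upright, check, then release.

>>> arm_command:
  series:
    - [[-0.1,1.2,-8,0,0,0,20],[-0.2,1.2,-8,0,0,0,20],[0,0,-7,0,0,0,20],[6,6,-4,3.8,-4.1,0,20],[6,6,-4,3.8,-4.1,0,20],[6.5,6,-3,4.2,-4.3,0,20],[6.5,6,-3,4.2,-4.3,0,20],[0,0,0,0,0,0,20]]

```text
time: 46.35
eef_pos: [0.5455, -0.046, 0.137]
tcp_rot: [-1.971, -0.793, -1.605]
force: [4.3, 3.4, -1.9]
width: 0.379
```

```bash
python3 - <<'E'
from plan import *
l=[.081,-.0007,-.0043];s,p,R=rel(224.0,l)
W=cam("wrist","w20");loopmeas(W,s)
E
```

```text
t 46.35 J [-0.89  0.98  2.28  1.51  1.36 -1.69] pos [545.5 -46.  137. ] az 43.8 rot [-1.97 -0.79 -1.6 ] F [ 4.3  3.4 -1.9] M [-0.69  0.87 -0.17] w 32.4
loop r 0.0759 lat 0.0008 z 0.2172 topbar r,z 0.0726 0.2333 tilt 11.6 -0.2
loop x 0.08529107099560504 y -0.000588954058204097 width 0.040292762651729666 z med surf -0.003520651337037418 handle surf z fit slope [ 0.05 -0.01]
```

Good. Release, retreat, return upright-down, check.

>>> arm_command:
  series:
    - [[0,0,0,0,0,0,38],[0,0,0,0,0,0,45],[0,0,0,0,0,0,55],[0,0,0,0,0,0,55],[-10,-10,2,0,0,0,55],[-17,-17,5,0,0,0,55],[-17,-17,5,0,0,0,55],[-20,-20,8,0,0,0,55],[-20,-20,10,0,0,0,55],[0,0,0,0,0,0,55]]

```text
time: 47.4
eef_pos: [0.4608, -0.1336, 0.1703]
tcp_rot: [-1.98, -0.802, -1.606]
force: [0.2, 0.7, 0.4]
width: 0.645
```

```bash
cat >> plan.py <<'E'
def hung(W,H):
    cl=cloud(W);d=cl-AX;r=np.linalg.norm(d[...,:2],axis=-1);az=np.degrees(np.arctan2(d[...,1],d[...,0]))%360
    m=(r>.03)&(r<.12)&(abs((az-H+180)%360-180)<25)
    print(H,[(z0.round(2),int(k.sum()),r[k].mean().round(3),az[k].mean().round(1)) for z0 in np.arange(.08,.26,.03) for k in [m&(abs(cl[...,2]-z0)<.012)] if k.any()])
E
python3 -c "
from plan import *
st();W=cam('wrist','w21');hung(W,224);hung(W,164)"
```

```text
t 47.4 J [-1.17  0.89  2.25  1.21  1.36 -1.58] pos [ 460.8 -133.6  170.3] az 44.1 rot [-1.98 -0.8  -1.61] F [0.2 0.7 0.4] M [-0.32  0.38 -0.06] w 55.1
224 [(np.float64(0.08), 442, np.float64(0.052), np.float64(233.6)), (np.float64(0.11), 1119, np.float64(0.056), np.float64(225.3)), (np.float64(0.14), 1582, np.float64(0.059), np.float64(225.1)), (np.float64(0.17), 1463, np.float64(0.065), np.float64(229.2)), (np.float64(0.2), 1409, np.float64(0.065), np.float64(224.9)), (np.float64(0.23), 1138, np.float64(0.071), np.float64(222.9))]
164 [(np.float64(0.14), 21, np.float64(0.053), np.float64(185.5)), (np.float64(0.17), 271, np.float64(0.06), np.float64(185.0)), (np.float64(0.2), 605, np.float64(0.06), np.float64(178.8)), (np.float64(0.23), 1058, np.float64(0.067), np.float64(170.9))]
```

>>> arm_command:
  series:
    - [[-3,-3,20,-5.5,5.6,0,85],[-3,-3,20,-5.5,5.6,0,85],[-3,-3,20,-5.5,5.6,0,85],[0,0,20,-5.5,5.6,0,85],[0,0,20,-5.5,5.6,0,85],[0,0,20,-5.5,5.6,0,85],[0,0,20,-5.5,5.6,0,85],[0,0,20,-5.5,5.6,0,85],[0,0,20,-5.5,5.6,0,85],[0,0,18,-5.5,5.6,0,85]]

```text
time: 48.45
eef_pos: [0.4529, -0.1349, 0.347]
tcp_rot: [-2.853, -1.173, -0.169]
force: [-0.2, -0.2, -1.7]
width: 0.991
```

```bash
python3 -c "
from plan import *
godown((.609,.015,.35),44);S=cam('side','s22');hung(S,224);hung(S,164);findtool(S,(.43,.325))"
```

```text
t 48.45 J [-0.45  0.09  1.86  0.13  1.16  0.3 ] pos [ 452.9 -134.9  347. ] az 44.7 rot [-2.85 -1.17 -0.17] F [-0.2 -0.2 -1.7] M [-0.03  0.02  0.08] w 84.6
d [156.1 149.9   3. ] rot [-5.1  4.7 -0.7] 7.0 q [-0.02  0.33  1.54 -0.    1.27  0.78] 0.0
224 [(np.float64(0.11), 23, np.float64(0.061), np.float64(208.3)), (np.float64(0.14), 53, np.float64(0.064), np.float64(210.1)), (np.float64(0.17), 69, np.float64(0.066), np.float64(212.6)), (np.float64(0.2), 98, np.float64(0.065), np.float64(216.9)), (np.float64(0.23), 27, np.float64(0.072), np.float64(225.7))]
164 [(np.float64(0.08), 24, np.float64(0.071), np.float64(172.8)), (np.float64(0.11), 39, np.float64(0.099), np.float64(148.3)), (np.float64(0.14), 46, np.float64(0.096), np.float64(147.9)), (np.float64(0.17), 30, np.float64(0.089), np.float64(151.6)), (np.float64(0.23), 14, np.float64(0.063), np.float64(169.1))]
loop [481.2 301. ] az -27.0 len 0.2041 n 529 ztop 0.015 grip80 [409.9 337.3]
```

>>> arm_command:
  series:
    - [[20,20,5,-2.5,2.3,-0.3,85],[32,31,0,-2.6,2.4,-0.4,85],[36,34,0,0,0,0,85],[36,34,0,0,0,0,85],[25,24,0,0,0,0,85],[7,6,0,0,0,0,85],[0,0,0,0,0,0,85]]

```text
time: 49.2
eef_pos: [0.6088, 0.0153, 0.3491]
tcp_rot: [-2.905, -1.179, -0.003]
force: [-0.9, -0.9, -1.0]
width: 0.992
```

```bash
python3 -c "
from plan import *
godown((.609,.015,.271),44);hooks(cam('wrist','w23'))"
```

```text
t 49.2 J [-0.03  0.33  1.54  0.01  1.27  0.77] pos [608.8  15.3 349.1] az 44.2 rot [-2.9  -1.18 -0.  ] F [-0.9 -0.9 -1. ] M [-0.01  0.03  0.02] w 84.7
d [  0.2  -0.3 -78.1] rot [-0.4 -0.1 -0.2] 0.4 q [-0.02  0.39  1.65 -0.    1.11  0.78] 0.0
hook az mod 60 44.52025757045889 1562
```

>>> arm_command:
  series:
    - [[0,0,-38,0,0,0,85],[0,0,-39,0,0,0,85],[0,0,0,0,0,0,40],[0,0,0,0,0,0,30],[0,0,0,0,0,0,30],[0,0,0,0,0,0,30],[0,0,0,0,0,0,30],[0,0,0,0,0,-2,30],[0,0,0,0,0,-4,30],[0,0,0,0,0,-5,30]]

```text
time: 50.25
eef_pos: [0.6084, 0.0139, 0.2759]
tcp_rot: [-3.008, -0.886, -0.007]
force: [-9.8, 4.9, 7.6]
width: 0.536
```

>>> arm_command:
  series:
    - [[0,0,0,0,0,-5,30],[0,0,0,0,0,-5,30],[0,0,0,0,0,-5,30],[0,0,0,0,0,-5,30],[0,0,0,0,0,-5,30],[0,0,0,0,0,-5,30],[0,0,0,0,0,-5,30],[0,0,0,0,0,-5,30],[0,0,0,0,0,-5,30],[0,0,0,0,0,-4,30]]

```text
time: 51.25
eef_pos: [0.6082, 0.0151, 0.2759]
tcp_rot: [-3.105, 0.442, -0.008]
force: [-10.4, 14.2, 8.0]
width: 0.54
```

>>> arm_command:
  series:
    - [[0,0,0,0,0,0,30],[0,0,0,0,0,0,85],[0,0,0,0,0,0,85],[0,0,0,0,0,0,85],[0,0,40,0,0,0,85],[0,0,40,0,0,0,85],[0,0,0,0,0,0,85]]

```text
time: 51.95
eef_pos: [0.6113, 0.0132, 0.3593]
tcp_rot: [-3.107, 0.437, -0.022]
force: [0.8, 0.2, 0.2]
width: 0.994
```

```bash
python3 - <<'E'
from plan import *
W=cam("wrist","w24");hooks(W);S=cam("side","s24");hung(S,164);hung(S,104);hung(S,224);findtool(S,(.43,.325));godown((.412,.336,.18),-25.5)
E
```

```text
hook az mod 60 44.254925783183054 1410
164 [(np.float64(0.08), 15, np.float64(0.067), np.float64(163.2)), (np.float64(0.11), 36, np.float64(0.071), np.float64(170.6)), (np.float64(0.14), 54, np.float64(0.071), np.float64(169.7)), (np.float64(0.17), 54, np.float64(0.071), np.float64(170.5)), (np.float64(0.2), 63, np.float64(0.068), np.float64(166.0)), (np.float64(0.23), 79, np.float64(0.065), np.float64(167.3))]
104 [(np.float64(0.08), 10, np.float64(0.038), np.float64(116.1)), (np.float64(0.11), 26, np.float64(0.04), np.float64(122.1)), (np.float64(0.14), 31, np.float64(0.043), np.float64(117.1)), (np.float64(0.17), 23, np.float64(0.047), np.float64(114.5)), (np.float64(0.2), 43, np.float64(0.058), np.float64(106.2)), (np.float64(0.23), 71, np.float64(0.062), np.float64(108.9))]
224 [(np.float64(0.23), 28, np.float64(0.065), np.float64(224.6))]
loop [481.7 303.7] az -25.8 len 0.1954 n 523 ztop 0.0153 grip80 [409.7 338.6]
t 52.05 J [-0.03  0.32  1.54  0.    1.27  1.82] pos [609.5  13.2 354.6] az 344.0 rot [-3.11  0.44 -0.01] F [-0.6 -0.7 -0.5] M [ 0.01  0.04 -0.02] w 85.0
d [-197.5  322.8 -174.6] rot [-0.1  0.5 -9.5] 9.5 q [0.63 0.38 1.92 0.   0.84 2.64] 0.0
```

>>> arm_command:
  series:
    - [[-15,25,0,0,0,-1,85],[-22,36,0,0,0,-1.2,85],[-22,36,0,0,0,-1.2,85],[-22,36,0,0,0,-1.2,85],[-22,36,0,0,0,-1.2,85],[-22,36,0,0,0,-1.2,85],[-22,36,0,0,0,-1.2,85],[-22,36,0,0,0,-1.2,85],[-18,30,-20,0,0,0,85],[-8,12,-30,0,0,0,85]]

```text
time: 53.05
eef_pos: [0.4126, 0.335, 0.3031]
tcp_rot: [-3.061, 0.687, -0.01]
force: [1.2, 0.5, -0.7]
width: 0.992
```

>>> arm_command:
  series:
    - [[0,0,-45,0,0,0,60],[0,0,-45,0,0,0,60],[0,0,-35,0,0,0,60],[0,0,0,0,0,0,60]]

```text
time: 53.45
eef_pos: [0.4109, 0.3303, 0.1737]
tcp_rot: [3.061, -0.69, -0.001]
force: [-0.3, 0.3, 0.5]
width: 0.7
```

```bash
python3 - <<'E'
from plan import *
W=cam("wrist","w25");L,a=findtool(W,(.43,.325));g=L-.08*a;godown((g[0],g[1],.004),np.degrees(np.arctan2(a[1],a[0])))
E
```

```text
loop [482.8 305.2] az -26.6 len 0.1958 n 8954 ztop 0.0152 grip80 [411.2 341. ]
t 53.5 J [ 0.62  0.38  1.93 -0.    0.83  2.64] pos [412.4 331.3 176.4] az 334.6 rot [ 3.06 -0.69  0.  ] F [0.5 0.6 0.9] M [ 0.02 -0.04 -0.01] w 59.9
d [  -1.1    9.7 -172.4] rot [ 0.1  0.1 -1.2] 1.2 q [ 0.64  0.66  2.02 -0.    0.46  2.67] 0.0
```

>>> arm_command:
  series:
    - [[-1,9,-45,0,0,-1.2,45],[0,0,-45,0,0,0,35],[0,0,-40,0,0,0,32],[0,0,-28,0,0,0,32],[0,0,-14,0,0,0,32],[0,0,0,0,0,0,32],[0,0,0,0,0,0,10],[0,0,0,0,0,0,10],[0,0,0,0,0,0,10],[0,0,0,0,0,0,10]]

```text
time: 54.5
eef_pos: [0.4138, 0.3422, 0.0078]
tcp_rot: [-3.053, 0.722, -0.011]
force: [-0.8, -0.7, 11.7]
width: 0.239
```

```bash
python3 - <<'E'
from plan import *
s=st();p=s["eef_pos"];R=Ro.from_rotvec(s["tcp_rot"])
loc=R.inv().apply(np.array([.4828,.3052,.008])-p);print(loc*1000)
path(224.25,[60],[(.16,.30)],loc[0],loc[2],s["joints"],p,R)
E
```

```text
t 54.5 J [ 0.64  0.65  2.02 -0.01  0.46  2.68] pos [413.8 342.2   7.8] az 333.4 rot [-3.05  0.72 -0.01] F [-0.8 -0.7 11.7] M [-0.15  0.09 -0.05] w 20.4
[78.23  2.17  0.21]
C 0.16 0.3 th 60 P [ 445.8 -144.   261.1] d [  32.  -486.2  253.3] rot [  4.5 -31.3  69.1] 76.0 q [-0.79  0.18  2.13  0.66  0.95 -0.42] 0.0
```

>>> arm_command:
  series:
    - [[0,0,0,0,0,0,32],[0,0,0,0,0,0,32],[-2,0,-3,0,0,0,32],[0,0,0,0,0,0,32],[0,0,0,0,0,0,10],[0,0,0,0,0,0,10],[0,0,0,0,0,0,10],[0,0,0,0,0,0,10]]

```text
time: 55.3
eef_pos: [0.4107, 0.3414, 0.0034]
tcp_rot: [-3.055, 0.722, -0.008]
force: [-2.0, -0.4, 5.2]
width: 0.239
```

>>> arm_command:
  series:
    - [[0,0,20,0,0,0,10],[0,0,45,0,0,0,10],[0,0,50,0,0,0,10],[0,0,50,0,0,0,10],[0,0,50,0,0,0,10],[0,-10,50,0,0,0,10],[1,-24,40,0.2,-1.6,3.4,10],[1,-26,0,0.2,-1.6,3.4,10],[1,-26,0,0.2,-1.6,3.4,10],[1,-26,0,0.2,-1.6,3.4,10]]

```text
time: 56.3
eef_pos: [0.4145, 0.2287, 0.3075]
tcp_rot: [-3.075, 0.345, -0.173]
force: [0.4, -0.1, -1.2]
width: 0.24
```

>>> arm_command:
  series:
    - [[1,-26,0,0.2,-1.6,3.5,10],[1,-26,0,0.2,-1.6,3.5,10],[1,-26,0,0.2,-1.6,3.5,10],[1,-26,0,0.2,-1.6,3.5,10],[1,-26,0,0.2,-1.6,3.5,10],[1,-26,0,0.2,-1.6,3.5,10],[2,-26,0,0.2,-1.6,3.5,10],[2,-26,0,0.2,-1.6,3.5,10],[2,-26,0,0.2,-1.6,3.5,10],[2,-26,0,0.2,-1.6,3.5,10]]

```text
time: 57.3
eef_pos: [0.4285, -0.031, 0.3074]
tcp_rot: [-2.896, -0.583, -0.543]
force: [0.4, 0.6, -0.6]
width: 0.235
```

```bash
python3 - <<'E'
from plan import *
s=arm.get_state();p=s["eef_pos"];W=cam("wrist","w26");l=loopmeas(W,s);print(np.array(l)*1000)
s,p,R=rel(224.25,[.081,0,-.004])
path(224.25,[60,35],[(.16,.30),(.1045,.287)],.081,-.004,s["joints"],p,R)
E
```

```text
loop x 0.08152219501387267 y -7.586890908386178e-05 width 0.040321805714629746 z med surf -0.007228343483602844 handle surf z fit slope [ 0.   -0.01]
[81.52 -0.08 -3.73]
t 57.35 J [-0.43 -0.06  2.18  0.44  0.84  0.47] pos [429.3 -34.5 307.3] az 23.3 rot [-2.9  -0.6  -0.55] F [ 2.5 -1.2 -1.6] M [-0.22  0.14 -0.03] w 20.5
loop r 0.095 lat 0.0625 z 0.3415 topbar r,z 0.0807 0.3477 tilt 59.5 -20.0
C 0.16 0.3 th 60 P [ 445.6 -144.2  256. ] d [  16.2 -109.7  -51.3] rot [ 1.7 -8.4 20.1] 21.8 q [-0.79  0.18  2.13  0.67  0.94 -0.43] 0.0
C 0.1045 0.287 th 35 P [503.2 -88.1 218.4] d [ 57.6  56.1 -37.7] rot [ 17.4 -17.9   0. ] 25.0 q [-0.88  0.46  2.27  1.23  1.05 -1.09] 0.0
```

>>> arm_command:
  series:
    - [[2,-22,0,0.3,-1.7,4.0,10],[3,-22,0,0.3,-1.7,4.0,10],[3,-22,-10,0.3,-1.7,4.0,10],[4,-22,-20,0.4,-1.7,4.0,10],[4,-22,-21,0.4,-1.7,4.1,10],[0,0,0,0,0,0,10]]

```text
time: 57.95
eef_pos: [0.4446, -0.1424, 0.2536]
tcp_rot: [-2.652, -1.061, -0.703]
force: [0.6, -0.3, -0.4]
width: 0.238
```

>>> arm_command:
  series:
    - [[10,9,-4,2.9,-3,0,10],[10,9,-6,2.9,-3,0,10],[10,9,-6,2.9,-3,0,10],[9,9,-7,2.9,-3,0,10],[9,10,-7,2.9,-3,0,10],[9,10,-7,2.9,-2.9,0,10],[0,0,0,0,0,0,10]]

```text
time: 58.65
eef_pos: [0.5013, -0.0829, 0.2179]
tcp_rot: [-2.331, -0.929, -1.203]
force: [0.6, 0.2, -1.7]
width: 0.24
```

```bash
python3 -c "
from plan import *
pre(224.25,'w27')"
```

```text
loop x 0.08168499186045225 y -0.0002119112386722473 width 0.04034067738920867 z med surf -0.00728017654206824 handle surf z fit slope [ 0.   -0.01]
t 58.7 J [-0.88  0.46  2.28  1.23  1.05 -1.08] pos [501.2 -83.4 218.5] az 43.5 rot [-2.33 -0.93 -1.2 ] F [-0.9 -1.1 -1. ] M [-0.41  0.36  0.  ] w 20.6
loop r 0.1029 lat 0.0037 z 0.2869 topbar r,z 0.0934 0.3003 tilt 35.2 -0.8
tip: max r 0.08626069624551787 zmax 0.25912054990818817 az 224.31335934745906 30
l [80.68 -0.21 -4.28]
C 0.0945 0.2775 th 35 P [510.7 -80.8 209. ] d [ 9.5  2.7 -9.5] rot [-0.4 -0.7  0.3] 0.9 q [-0.86  0.48  2.28  1.26  1.03 -1.12] 0.0
C 0.084 0.255 th 35 P [518.2 -73.5 186.5] d [  7.5   7.3 -22.5] rot [0. 0. 0.] 0.0 q [-0.83  0.53  2.29  1.32  1.01 -1.18] 0.0
C 0.0805 0.244 th 35 P [520.7 -71.  175.5] d [  2.5   2.4 -11. ] rot [0. 0. 0.] 0.0 q [-0.82  0.56  2.29  1.35  1.   -1.22] 0.0
C 0.0795 0.222 th 35 P [521.4 -70.3 153.5] d [  0.7   0.7 -22. ] rot [0. 0. 0.] 0.0 q [-0.82  0.61  2.3   1.39  0.98 -1.29] 0.0
C 0.0745 0.218 th 12 P [546.6 -45.8 138.2] d [ 25.2  24.6 -15.3] rot [ 16.  -16.5   0. ] 23.0 q [-0.88  0.97  2.27  1.51  1.35 -1.68] 0.0
```

>>> arm_command:
  series:
    - [[4.8,1.2,-4.8,-0.4,-0.7,0.3,10],[4.7,1.2,-4.7,0,0,0,10],[3.8,3.6,-11,0,0,0,10],[3.8,3.6,-11.5,0,0,0,10],[2.5,2.2,-11,0,0,0,10],[0,0,0,0,0,0,10]]

```text
time: 59.3
eef_pos: [0.5215, -0.0719, 0.176]
tcp_rot: [-2.33, -0.95, -1.215]
force: [-0.7, 0.3, -1.2]
width: 0.236
```

```bash
python3 - <<'E'
from plan import *
l=[.0807,-.0002,-.0043];s,p,R=rel(224.25,l)
path(224.25,[35,12],[(.0795,.222),(.0745,.218)],l[0],l[2],s["joints"],p,R)
E
```

```text
t 59.3 J [-0.83  0.56  2.29  1.35  1.   -1.22] pos [521.5 -71.9 176. ] az 44.4 rot [-2.33 -0.95 -1.22] F [-0.7  0.3 -1.2] M [-0.36  0.41  0.05] w 20.2
loop r 0.0805 lat -0.0007 z 0.2446 topbar r,z 0.0711 0.2581 tilt 35.0 0.2
C 0.0795 0.222 th 35 P [521.4 -70.3 153.4] d [ -0.1   1.6 -22.5] rot [ 0.1  0.1 -0. ] 0.2 q [-0.82  0.61  2.3   1.39  0.98 -1.29] 0.0
C 0.0745 0.218 th 12 P [546.6 -45.8 138.2] d [ 25.2  24.6 -15.3] rot [ 16.  -16.5   0. ] 23.0 q [-0.88  0.97  2.27  1.51  1.35 -1.68] 0.0
```

>>> arm_command:
  series:
    - [[-0.1,0.8,-8,0,0,0,10],[0,0.8,-8,0,0,0,10],[0,0,-7,0,0,0,10],[6,6,-4,3.8,-4.1,0,10],[6,6,-4,3.8,-4.1,0,10],[6.5,6,-3,4.2,-4.3,0,10],[6.5,6,-3,4.2,-4.3,0,10],[0,0,0,0,0,0,10]]

```text
time: 60.1
eef_pos: [0.5461, -0.046, 0.1367]
tcp_rot: [-1.967, -0.796, -1.611]
force: [3.8, 3.6, -2.1]
width: 0.24
```

```bash
python3 - <<'E'
from plan import *
l=[.0807,-.0002,-.0043];s,p,R=rel(224.25,l)
E
```

```text
t 60.1 J [-0.88  0.98  2.28  1.51  1.36 -1.7 ] pos [546.1 -46.  136.7] az 44.1 rot [-1.97 -0.8  -1.61] F [ 3.8  3.6 -2.1] M [-0.81  0.93 -0.07] w 20.5
loop r 0.0759 lat 0.0005 z 0.2167 topbar r,z 0.0726 0.2329 tilt 11.4 0.0
```

>>> arm_command:
  series:
    - [[0,0,0,0,0,0,26],[0,0,0,0,0,0,34],[0,0,0,0,0,0,45],[0,0,0,0,0,0,45],[-10,-10,2,0,0,0,45],[-17,-17,5,0,0,0,45],[-17,-17,5,0,0,0,45],[-20,-20,8,0,0,0,45],[-20,-20,10,0,0,0,45],[-20,-20,10,0,0,0,45]]

```text
time: 61.1
eef_pos: [0.4414, -0.1516, 0.1799]
tcp_rot: [-1.973, -0.806, -1.61]
force: [0.4, -0.4, -0.4]
width: 0.527
```

>>> arm_command:
  series:
    - [[-20,-20,10,0,0,0,45],[-10,-10,5,0,0,0,45],[0,0,0,0,0,0,45],[0,0,0,0,0,0,45],[0,0,0,0,0,0,45],[0,0,0,0,0,0,45],[0,0,0,0,0,0,45],[0,0,0,0,0,0,45],[0,0,0,0,0,0,45],[0,0,0,0,0,0,45]]

```text
time: 62.1
eef_pos: [0.4124, -0.1806, 0.1942]
tcp_rot: [-1.971, -0.805, -1.61]
force: [-0.8, 0.4, 0.5]
width: 0.529
```

```bash
python3 - <<'E'
from plan import *
st();W=cam("wrist","w28");hung(W,224);hung(W,164);hung(W,104);S=cam("side")
a=np.hstack([cv2.resize(W["img"],(440,330)),cv2.resize(S["img"][150:315,240:420],(360,330))]);cv2.imwrite("pics/v28.png",a[:,:,::-1])
E
```

```text
t 62.1 J [-1.3   0.84  2.2   1.06  1.42 -1.49] pos [ 412.4 -180.6  194.2] az 44.4 rot [-1.97 -0.81 -1.61] F [-0.8  0.4  0.5] M [-0.3   0.34  0.01] w 45.2
224 [(np.float64(0.08), 827, np.float64(0.061), np.float64(225.1)), (np.float64(0.11), 791, np.float64(0.061), np.float64(225.1)), (np.float64(0.14), 533, np.float64(0.065), np.float64(224.6)), (np.float64(0.17), 600, np.float64(0.067), np.float64(224.2)), (np.float64(0.2), 698, np.float64(0.066), np.float64(224.1)), (np.float64(0.23), 693, np.float64(0.071), np.float64(224.0))]
164 [(np.float64(0.08), 178, np.float64(0.066), np.float64(169.0)), (np.float64(0.11), 318, np.float64(0.071), np.float64(175.5)), (np.float64(0.14), 498, np.float64(0.071), np.float64(174.7)), (np.float64(0.17), 559, np.float64(0.07), np.float64(173.9)), (np.float64(0.2), 480, np.float64(0.068), np.float64(168.0)), (np.float64(0.23), 649, np.float64(0.066), np.float64(169.1))]
104 [(np.float64(0.08), 36, np.float64(0.063), np.float64(99.2)), (np.float64(0.11), 115, np.float64(0.056), np.float64(104.4)), (np.float64(0.14), 133, np.float64(0.056), np.float64(104.4)), (np.float64(0.17), 183, np.float64(0.057), np.float64(105.4)), (np.float64(0.2), 224, np.float64(0.062), np.float64(101.5)), (np.float64(0.23), 217, np.float64(0.067), np.float64(106.9))]
```

View pics/v28.png

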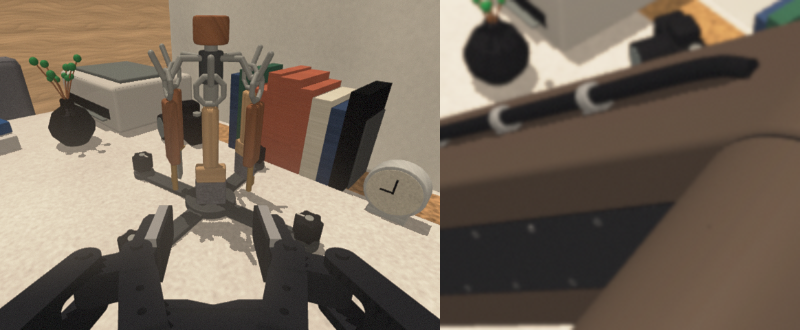

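The left half shows the brush hanging on hook C at (210,90), with the keytag to its left at (172,130). The vase is standing. The arm blocks the side view. I wait a few seconds for the swing to die, then check for motion.

>>> arm_command:
  series:
    - [[-10,-10,10,0,0,0,45],[0,0,0,0,0,0,45],[0,0,0,0,0,0,45],[0,0,0,0,0,0,45],[0,0,0,0,0,0,45],[0,0,0,0,0,0,45],[0,0,0,0,0,0,45],[0,0,0,0,0,0,45],[0,0,0,0,0,0,45],[0,0,0,0,0,0,45]]

```text
time: 63.2
eef_pos: [0.4024, -0.1907, 0.2043]
tcp_rot: [-1.971, -0.805, -1.61]
force: [-0.1, -1.0, 0.5]
width: 0.529
```

>>> arm_command:
  series:
    - [[0,0,0,0,0,0,45],[0,0,0,0,0,0,45],[0,0,0,0,0,0,45],[0,0,0,0,0,0,45],[0,0,0,0,0,0,45],[0,0,0,0,0,0,45],[0,0,0,0,0,0,45],[0,0,0,0,0,0,45],[0,0,0,0,0,0,45],[0,0,0,0,0,0,45]]

```text
time: 64.2
eef_pos: [0.4023, -0.1907, 0.2043]
tcp_rot: [-1.972, -0.805, -1.61]
force: [-0.5, -0.4, 0.2]
width: 0.528
```

```bash
python3 - <<'E'
from plan import *
st()
for i in range(4):
    W=cam("wrist","w29_%d"%i);hung(W,224)
    if i: print("diff px",(cv2.absdiff(W["img"],old).max(2)>60).sum())
    old=W["img"]
hung(W,164);hung(W,104);C=cam("scene","c29");hung(C,104);hung(C,164)
A=AX[:2]
for n,q in dict(front=(.441,-.012),left=(.582,.183),right=(.635,-.154)).items():
    u=proj(W,(*q,.048));print(n,u.round())
a=np.hstack([cv2.resize(C["img"][200:360,180:380],(500,400)),cv2.resize(W["img"][80:400,150:390],(300,400))]);cv2.imwrite("pics/v29.png",a[:,:,::-1])
E
```

```text
t 64.2 J [-1.33  0.82  2.19  1.03  1.44 -1.46] pos [ 402.3 -190.7  204.3] az 44.4 rot [-1.97 -0.81 -1.61] F [-0.5 -0.4  0.2] M [-0.36  0.27 -0.01] w 45.1
224 [(np.float64(0.08), 690, np.float64(0.052), np.float64(225.1)), (np.float64(0.11), 687, np.float64(0.055), np.float64(225.3)), (np.float64(0.14), 461, np.float64(0.06), np.float64(224.8)), (np.float64(0.17), 540, np.float64(0.064), np.float64(224.7)), (np.float64(0.2), 621, np.float64(0.065), np.float64(224.0)), (np.float64(0.23), 600, np.float64(0.071), np.float64(223.9))]
224 [(np.float64(0.08), 727, np.float64(0.056), np.float64(225.6)), (np.float64(0.11), 705, np.float64(0.058), np.float64(225.0)), (np.float64(0.14), 460, np.float64(0.062), np.float64(224.7)), (np.float64(0.17), 550, np.float64(0.065), np.float64(224.6)), (np.float64(0.2), 626, np.float64(0.065), np.float64(224.1)), (np.float64(0.23), 607, np.float64(0.071), np.float64(223.9))]
diff px 99
224 [(np.float64(0.08), 769, np.float64(0.062), np.float64(225.2)), (np.float64(0.11), 725, np.float64(0.063), np.float64(225.1)), (np.float64(0.14), 477, np.float64(0.066)
[... 1411 characters left out ...]
t64(0.068), np.float64(101.1)), (np.float64(0.11), 42, np.float64(0.071), np.float64(98.3)), (np.float64(0.14), 55, np.float64(0.07), np.float64(98.5)), (np.float64(0.17), 49, np.float64(0.071), np.float64(98.1)), (np.float64(0.2), 49, np.float64(0.069), np.float64(102.3)), (np.float64(0.23), 81, np.float64(0.067), np.float64(99.6))]
164 [(np.float64(0.11), 9, np.float64(0.069), np.float64(149.8)), (np.float64(0.14), 13, np.float64(0.07), np.float64(148.8)), (np.float64(0.17), 18, np.float64(0.067), np.float64(149.3)), (np.float64(0.2), 48, np.float64(0.063), np.float64(163.2)), (np.float64(0.23), 69, np.float64(0.064), np.float64(157.0))]
front [197. 343.]
left [208. 226.]
right [443. 316.]
```

View pics/v29.png

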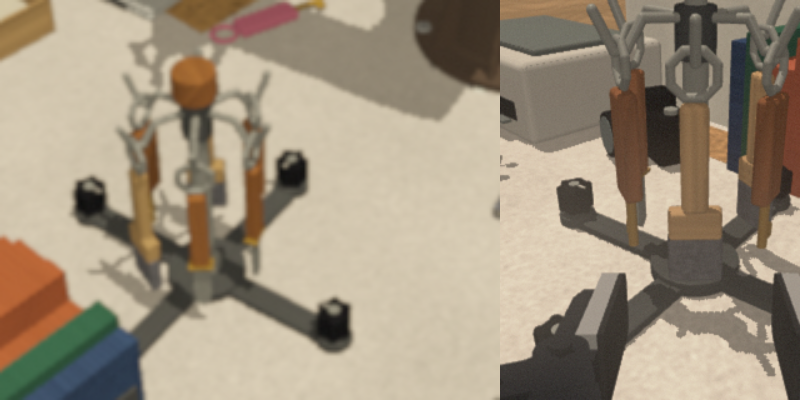

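All three tools hang, but the brush still swings at about 0.1 m/s. I wait longer.

>>> arm_command:
  series:
    - [[0,0,0,0,0,0,45],[0,0,0,0,0,0,45],[0,0,0,0,0,0,45],[0,0,0,0,0,0,45],[0,0,0,0,0,0,45],[0,0,0,0,0,0,45],[0,0,0,0,0,0,45],[0,0,0,0,0,0,45],[0,0,0,0,0,0,45],[0,0,0,0,0,0,45]]

```text
time: 65.45
eef_pos: [0.4023, -0.1907, 0.2043]
tcp_rot: [-1.972, -0.805, -1.61]
force: [-0.6, 0.3, 0.6]
width: 0.525
```

>>> arm_command:
  series:
    - [[0,0,0,0,0,0,45],[0,0,0,0,0,0,45],[0,0,0,0,0,0,45],[0,0,0,0,0,0,45],[0,0,0,0,0,0,45],[0,0,0,0,0,0,45],[0,0,0,0,0,0,45],[0,0,0,0,0,0,45],[0,0,0,0,0,0,45],[0,0,0,0,0,0,45]]

```text
time: 66.45
eef_pos: [0.4023, -0.1907, 0.2043]
tcp_rot: [-1.972, -0.805, -1.61]
force: [0.4, 0.3, -0.1]
width: 0.527
```

>>> arm_command:
  series:
    - [[0,0,0,0,0,0,45],[0,0,0,0,0,0,45],[0,0,0,0,0,0,45],[0,0,0,0,0,0,45],[0,0,0,0,0,0,45],[0,0,0,0,0,0,45],[0,0,0,0,0,0,45],[0,0,0,0,0,0,45],[0,0,0,0,0,0,45],[0,0,0,0,0,0,45]]

```text
time: 67.45
eef_pos: [0.4023, -0.1907, 0.2043]
tcp_rot: [-1.972, -0.805, -1.61]
force: [-0.9, -0.5, 0.2]
width: 0.524
```

>>> arm_command:
  series:
    - [[0,0,0,0,0,0,45],[0,0,0,0,0,0,45],[0,0,0,0,0,0,45],[0,0,0,0,0,0,45],[0,0,0,0,0,0,45],[0,0,0,0,0,0,45],[0,0,0,0,0,0,45],[0,0,0,0,0,0,45],[0,0,0,0,0,0,45],[0,0,0,0,0,0,45]]

```text
time: 68.45
eef_pos: [0.4023, -0.1907, 0.2043]
tcp_rot: [-1.972, -0.805, -1.61]
force: [0.2, -0.4, 0.3]
width: 0.525
```

>>> arm_command:
  series:
    - [[0,0,0,0,0,0,45],[0,0,0,0,0,0,45],[0,0,0,0,0,0,45],[0,0,0,0,0,0,45],[0,0,0,0,0,0,45],[0,0,0,0,0,0,45],[0,0,0,0,0,0,45],[0,0,0,0,0,0,45],[0,0,0,0,0,0,45],[0,0,0,0,0,0,45]]

```text
time: 69.45
eef_pos: [0.4023, -0.1907, 0.2043]
tcp_rot: [-1.972, -0.805, -1.61]
force: [-0.3, 0.9, -0.4]
width: 0.532
```

>>> arm_command:
  series:
    - [[0,0,0,0,0,0,45],[0,0,0,0,0,0,45],[0,0,0,0,0,0,45],[0,0,0,0,0,0,45],[0,0,0,0,0,0,45],[0,0,0,0,0,0,45],[0,0,0,0,0,0,45],[0,0,0,0,0,0,45],[0,0,0,0,0,0,45],[0,0,0,0,0,0,45]]

```text
time: 70.45
eef_pos: [0.4023, -0.1907, 0.2043]
tcp_rot: [-1.971, -0.805, -1.61]
force: [-0.3, 0.2, -0.3]
width: 0.529
```

```bash
python3 - <<'E'
from plan import *
R=[]
for i in range(16):
    W=cam("wrist");cl=cloud(W);d=cl-AX;r=np.linalg.norm(d[...,:2],axis=-1);az=np.degrees(np.arctan2(d[...,1],d[...,0]))%360
    k=(r>.03)&(r<.12)&(abs(az-224)<14)&(abs(cl[...,2]-.11)<.012);k2=(r>.03)&(r<.12)&(abs(az-170)<18)&(abs(cl[...,2]-.14)<.015)
    R.append((r[k].mean()*1000,r[k2].mean()*1000,az[k2].mean()))
print(np.array(R).T.round(1));st()
E
```

```text
[[ 75.3  75.2  74.6  73.5  72.4  71.2  70.4  69.8  69.8  70.1  70.8  71.4
   72.5  73.1  73.5  73.7]
 [ 70.6  70.6  70.6  70.6  70.6  70.6  70.6  70.6  70.6  70.7  70.6  70.6
   70.6  70.6  70.7  70.7]
 [174.5 174.7 174.6 174.5 174.6 174.6 174.6 174.6 174.6 174.6 174.6 174.7
  174.6 174.6 174.6 174.6]]
t 71.25 J [-1.33  0.82  2.19  1.03  1.44 -1.46] pos [ 402.3 -190.7  204.3] az 44.4 rot [-1.97 -0.81 -1.61] F [-0.6 -0.4  0.2] M [-0.33  0.35  0.01] w 44.8
```

The brush's swing is down to about 0.03 m/s and the keytag is still. Handing in.

```bash
python3 -c "
from workcell import arm
print(arm.hand_in())"
```

```text
the job is handed in; nothing more can be done
None
```

I tightened all three slack screws, then hung the opener on hook A, the keytag on B and the brush on C. I handed in at about 71 s. There was no magnifier on the desk, and I left the pink look-alike where it was.

**Hook position:** Each hook was at about 224° in the world frame, roughly 35° off the carousel's front, when I hung its tool. A straight-on approach was outside the arm's joint range. I found this after first lifting the opener, so I set it back down and picked it up again.

**Last checks:**
- **Screws:** Their white marks pointed at the column. I measured the front and left marks within a few degrees. The script failed before reaching the right screw, so I judged that one from the pictures. I didn't measure the marks again at the end, and nothing touched the screws after tightening.
- **Tools:** All three hung on separate hooks. The brush still swung slightly, about 5 mm and 0.03 m/s at mid-handle. The keytag was still. The opener was in place in the final scene picture, but I didn't track its motion.
- **Vase and gripper:** The vase was upright, and the gripper was clear with no contact force.

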